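# Load a bench shaker whose clamp knob has seized

### The job

Load the bench shaker: its clamp knob has seized with corrosion, so rock it back and forth in small arcs until it breaks free, turn it a quarter turn off the hold-down bar and swing the bar right up. Stand all the red-capped sample pots that are on the bench upright in a neat row on the round rubber pads, one centred on each pad, filling from the pad next to the knob without skipping one. Then bring the bar fully down over the pots, turn the knob back so that its tongue lies over the bar's end again, and leave the other things on the bench where they are.

Things in the scene. Friction and masses are not known exactly. Their poses are not given: they have to be found in the camera images.
- shaker: fixed grey bench shaker; its base 220 x 340 x 76 mm carries an grey platform 240 x 380 mm whose top is 90 mm above the bench. Origin: centre of the underside, on the bench; z up, y along the platform's length, x across it, away from its front panel. The row of pads runs along y at x = -25 mm.
- pad0 (a point): top centre of a round black rubber pad, 50 mm across and under 1 mm thick, on the platform; pad number 0 of four in a row along the shaker's y, 58 mm apart, the one next to the knob (fill this first)
- pad1 (a point): top centre of a round black rubber pad, 50 mm across and under 1 mm thick, on the platform; pad number 1 of four in a row along the shaker's y, 58 mm apart
- pad2 (a point): top centre of a round black rubber pad, 50 mm across and under 1 mm thick, on the platform; pad number 2 of four in a row along the shaker's y, 58 mm apart
- pad3 (a point): top centre of a round black rubber pad, 50 mm across and under 1 mm thick, on the platform; pad number 3 of four in a row along the shaker's y, 58 mm apart, the farthest from the knob
- knob_grip (a point): point to grip the clamp knob: on its upright axis, 189 mm above the bench. Its black wing, a plate 52 mm long (along this point's y), 10 mm thick, spans heights 169 to 201 mm, on a hub of radius 14 mm on a post at the platform's +y end. Just under the wing a steel tongue, 12 mm wide, top at 167 mm, reaches 40 mm from the axis along this point's -y.
- knob (a joint): clamp knob's angle, rad, anticlockwise from above; 0: tongue over the bar's end; from 0.7 clear of it; end stops -0.5, 1.75. Friction 0.12 N m. Seized at first: hard stops near +-0.10 which more torque will not beat. Each time it is turned fully to the stop opposite the last one, the stops widen 0.04; after about six such swings, at about 0.3, it is free for good.
- bar_mid (a point): middle of the hold-down bar, on its centre line: round steel, 10 mm thick, 295 mm long along this point's y, on two arms 115 mm long (this point's x points to the hinge). Hinge line: along the shaker's y at its x = +90 mm, 154 mm above the bench. Shut, the bar lies level over the middles of the pads, its centre 154 mm above the bench, 5 mm above pots standing there.
- bail (a joint): angle of the hold-down bar about its hinge, rad: 0 shut (level, down), 1.57 upright, 1.8 fully up (stop). Stiff hinge: it stays where it is left; about 3 N at the bar moves it.
- pot0_center (a point): a sample pot: white plastic cylinder with a red screw cap, 46 mm across, 54 mm high, 90 g, upright; this point is on its axis half-way up (27 mm above its foot), z along the axis. All pots are alike; absent in some runs
- pot1_center (a point): a sample pot: white plastic cylinder with a red screw cap, 46 mm across, 54 mm high, 90 g, upright; this point is on its axis half-way up (27 mm above its foot), z along the axis. All pots are alike; absent in some runs
- pot2_center (a point): a sample pot: white plastic cylinder with a red screw cap, 46 mm across, 54 mm high, 90 g, upright; this point is on its axis half-way up (27 mm above its foot), z along the axis. All pots are alike; absent in some runs
- pot3_center (a point): a sample pot: white plastic cylinder with a red screw cap, 46 mm across, 54 mm high, 90 g, upright; this point is on its axis half-way up (27 mm above its foot), z along the axis. All pots are alike; absent in some runs
- reagent: bystander, leave alone: amber glass bottle, 90 mm across, 190 mm high; origin at its foot
- washbottle: bystander, leave alone: clear wash bottle with a blue spout, 64 mm across, 180 mm high; origin at its foot
- beaker: bystander, leave alone: glass beaker, 72 mm across, 90 mm high; origin at its foot
- weight: bystander, leave alone: steel weight, 38 mm across, 45 mm high; origin at its foot
- scoop: bystander, leave alone: sampling spoon lying on the bench, 160 mm long; origin in its middle
- dish: bystander, leave alone: low glass dish among the pots, 56 mm across, 14 mm high; origin at its foot

How it is judged:
By the outcome, as a careful person would: the job done as asked, in the order asked, and still so for the second after the job is handed in, with the robot touching nothing.
Of pot0, pot1, pot2, pot3 only 2 to 4 are there at a start; the rules pass over those that are not, and their reading is None.
At some moment in a run one of pot0, pot1, pot2, pot3 may be knocked a few centimetres aside while the robot is not near it.
It also fails if it takes over 210 s, if anything falls off the work surface, if the arm or the gripper's body presses on something with over 40 N, if the wrist force passes 120 N, or if a joint passes its speed limit or range.

### The arm

A 6-joint arm with a two-finger parallel gripper is mounted at the origin on the work surface. World frame = base frame: x ahead of the robot, y to its left, z up, the work surface at z = 0. Lengths are in m, angles in rad, forces in N, time in s.
With the tool pointing down it reaches from about 0.35 to 0.775 m from the base axis. Payload 5.5 kg.
Tool frame: the origin (TCP) lies between the finger pads; the fingertips stand manip.tips_ahead ahead of it and the grasp point (between the pads) is the TCP (manip.tips_ahead is the distance from the TCP to the fingertips, in m); z points along the fingers, y is the line along which they close (so a half turn about z gives the same grasp; the last joint's range is limited). The gripper opens to 85 mm and grips with 20 to 120 N. Pads are 22 mm wide; open, the fingers measure 114 mm over their backs; the gripper's body (76 mm by 85 mm) begins 54 mm behind the grasp point. The pads swing forward as they close: fully open they stand 13 mm farther back than shut.
Start: joints at [1.079, 0.313, 0.046, 1.304, 0, 1.431], TCP at [0.198, 0.54, 0.25] pointing down, gripper open.
Joint ranges: [-2.76, 2.76], [-0.86, 1.69], [-1.03, 1.26], [-2.2, 2.34], [-1.47, 1.5], [-3.14, 3.14]. Speed limits (rad/s): [2.57, 2.57, 3.14, 3.14, 3.14, 3.14].

### API

Orientations are given as a 3x3 rotation matrix whose columns are the frame's x, y, z axes.
In Python, from plant import manip, optics, ticket gives the robot as it stands. The module is installed in compiled form; this text tells all that it offers.
- The arm moves only by the tool jog_arm, never from a script. Its argument "targets" is a list that holds one entry, the list of rows, each a list of 7 numbers: the closure, from 0 (fully open) to 1 (shut), then the shift along the tool's x, y, z in units of 600 mm (1.0 is 600 mm), then the turn, a rotation vector about the tool's x, y, z in units of 8 degrees (1.0 is 8 degrees). A call has 1 to 8 rows; each row shifts and turns the commanded pose from where the row before left it, along the tool's axes as they then stand; what a row does not reach is not made up. A row lasts 1/10 s, in which the tool goes at most 50 mm and 8.59 degrees, less where a joint would pass 70% of its speed; a pose out of reach is approached as far as the arm can. A call with a number of a shift or a turn outside -1 to 1 is refused whole. A call with a gripper value outside its range is refused whole. The fingers move at their own pace and stop on an object; "force" is the grip in N (left out, the last holds). Time passes only in rows, so rows that do not move let the fingers close. It gives the time, the measured TCP pose, the force, the opening and the grip force at its end, in the units of the state.
- manip.state(): the state, without advancing time (a new reading comes with each control period).
- optics.grab_frame(name): name is "scene" or "top"; returns (picture, depth): 420x560x3 uint8, red, green, blue; 420x560 float32, m along the optical axis (not along the pixel's ray), 0 where there is no reading.
- optics.camera_model(name): a dict with "vfov" (degrees; the focal length in pixels is half the picture's height over the tangent of half this angle, whatever the lens; pixels are square), "cx", "cy" (the principal point, pixels), "k1" (the pictures are not rectified: a ray, as slopes to the right and down, at radius r is drawn at 1 + k1 r^2 times it, then the intrinsics apply), "position" and "rotation" of the camera in the world. Camera axes: x right, y down, z forward; pixel columns grow to the right and rows downward; lengths in m; the calibration is good to about 2 mm. A picture is of the moment at which its call begins. camera_model takes no time and is no camera call.
- ticket.hand_in(): hands the job in; it is judged then, once.
The state is a dict: "t": time; "qpos": joint angles; "joint_velocities": joint speeds; "effort": joint torques, N m; "tcp_pos": TCP position; "tool_rot": TCP orientation; "wrist_force": force on the tool from outside, world axes, zero at the start; "moment": the same for the moment, N m; "opening": finger opening in m; "finger_force": force on a finger pad.
Only numpy, scipy, OpenCV 4.12 (cv2) and the standard library are available. Lean on these libraries where they do the work, as an engineer would, in place of code of your own. Each camera call takes 0.05 s, during which the arm holds its last target. There are 200 camera calls.

## Working session

There is one attempt and no reset: what is moved stays moved. The work goes in short steps, Python scripts to look and compute and a tool call to move; the robot and the scene stay as the last step left them, time stands still between calls to the robot, and variables do not carry over. Pictures are saved under pics/ and viewed, at most 14 in all, crops included, and the job is handed in when it is done.

Besides the shell and the picture viewer there is one more tool, called after "Call:" as name(argument=value, ...), one argument or row to a line, values as JSON. jog_arm: Moves the arm, as the interface text tells. Its arguments: {"type":"object","properties":{"targets":{"type":"array"},"force":{"type":"number"}},"required":["targets"]}

```bash
mkdir -p pics
cat > h.py <<'E'
import numpy as np, cv2
from plant import manip, optics, ticket
def grab(n):
    p,d=optics.grab_frame(n); return p,d
def save(n,name):
    p,d=grab(n); cv2.imwrite(f'pics/{name}.png',p[:,:,::-1]); np.savez(f'/tmp/{name}.npz',p=p,d=d); return p,d
def K(m):
    f=210/np.tan(np.radians(m['vfov'])/2); return f
def rays(n,uv):
    m=optics.camera_model(n); f=K(m); uv=np.atleast_2d(np.array(uv,float))
    A=np.array([[f,0,m['cx']],[0,f,m['cy']],[0,0,1]])
    s=cv2.undistortPoints(uv.reshape(-1,1,2),A,np.array([m['k1'],0,0,0.])).reshape(-1,2)
    return np.array(m['position']),np.array(m['rotation']),np.c_[s,np.ones(len(s))]
def onplane(n,uv,z):
    p,R,s=rays(n,uv); d=s@R.T; return p+d*((z-p[2])/d[:,2])[:,None]
def withdepth(n,uv,dep):
    p,R,s=rays(n,uv); return p+(s*np.atleast_1d(dep)[:,None])@R.T
def proj(n,P):
    m=optics.camera_model(n); f=K(m); q=(np.atleast_2d(P)-m['position'])@np.array(m['rotation'])
    s=q[:,:2]/q[:,2:]; r2=(s**2).sum(1,keepdims=True); s=s*(1+m['k1']*r2); return s*f+[m['cx'],m['cy']]
def cloud(n,d):
    v,u=np.mgrid[0:420,0:560]; P=withdepth(n,np.c_[u.ravel(),v.ravel()],d.ravel()).reshape(420,560,3); P[d==0]=np.nan; return P
E
python3 - <<'E'
from h import *
for n in('scene','top'):
    p,d=save(n,n+'0'); m=optics.camera_model(n); print({k:np.round(v,3).tolist() for k,v in m.items()})
print(manip.tips_ahead, manip.state())
E
```

```text
{'vfov': 54.698, 'cx': 273.857, 'cy': 210.13, 'k1': -0.03, 'position': [1.276, -0.158, 0.893], 'rotation': [[0.176, 0.677, -0.714], [0.984, -0.122, 0.126], [-0.002, -0.726, -0.688]]}
{'vfov': 47.129, 'cx': 279.757, 'cy': 212.834, 'k1': -0.105, 'position': [0.375, -0.028, 1.468], 'rotation': [[-0.008, -0.995, 0.098], [-1.0, 0.009, 0.006], [-0.007, -0.098, -0.995]]}
0.019 {'t': 0.1, 'qpos': array([1.07941666e+00, 3.13943079e-01, 4.51165436e-02, 1.30361865e+00,
       2.98267321e-06, 1.43118762e+00]), 'joint_velocities': array([-0.0002065 , -0.00014335,  0.00358055, -0.00118333, -0.00050593,
       -0.00095608]), 'effort': array([ 1.47731556e-03, -4.81723380e+01,  2.99244940e+01,  1.27149385e-02,
       -2.16676563e-04,  6.39009698e-06]), 'tcp_pos': array([0.19793516, 0.5394103 , 0.24949771]), 'tool_rot': array([[-9.38763890e-01,  3.44560225e-01, -7.80630977e-04],
       [ 3.44561031e-01,  9.38762796e-01, -1.45236129e-03],
       [ 2.32401383e-04, -1.63239935e-03, -9.99998641e-01]]), 'wrist_force': array([ 0.07956639, -0.67187503,  0.86231503]), 'moment': array([-0.03524167,  0.02255489,  0.03053863]), 'finger_force': 0.0, 'opening': 0.08538542274328177}
```

View pics/scene0.png

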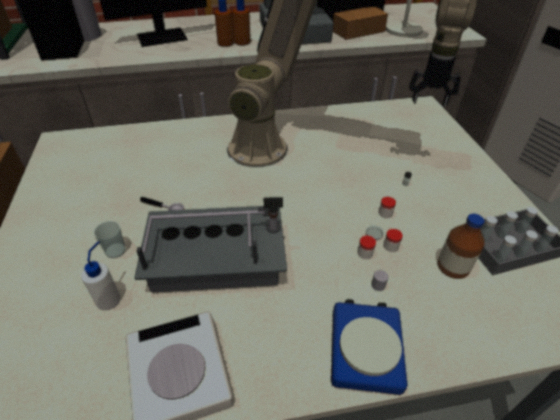

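View pics/top0.png

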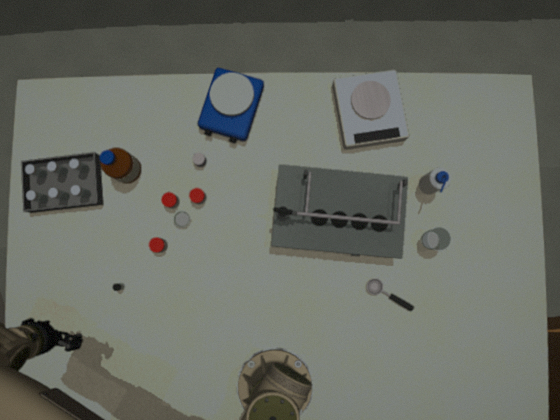

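The scene shows three red-capped pots (top view: (170,200), (198,196), (157,245)). The dish is at (182,220) and the knob at (284,211) on the shaker's +y end. The hinge is on the far side and the pads are in row v≈220.

```bash
cat >> h.py <<'E'
def pots(n,p,zt=None):
    hsv=cv2.cvtColor(p,cv2.COLOR_RGB2HSV); m=((hsv[...,0]<8)|(hsv[...,0]>172))&(hsv[...,1]>170)&(hsv[...,2]>100)
    k,l,s,c=cv2.connectedComponentsWithStats(m.astype(np.uint8)); return [(c[i],s[i,4],l==i) for i in range(1,k) if s[i,4]>40]
E
python3 - <<'E'
from h import *
np.set_printoptions(precision=4,suppress=True)
for n in('top','scene'):
    z=np.load(f'/tmp/{n}0.npz'); p,d=z['p'],z['d']; P=cloud(n,d)
    for c,a,m in pots(n,p): print(n,c,a,'plane',onplane(n,c,.054)[0],'cloud med',np.nanmedian(P[m],0))
    x,y,zz=P[...,0],P[...,1],P[...,2]
    m=(abs(zz-.09)<.006)&(x>.3)&(x<.85)&(y>-.45)&(y<.15)
    k,l,s,c=cv2.connectedComponentsWithStats(m.astype(np.uint8)); i=1+np.argmax(s[1:,4])
    q=P[l==i][:,:2].astype(np.float32); print('plat',len(q),cv2.minAreaRect(q), np.nanmedian(zz[l==i]))
    m=(zz>.185)&(zz<.215)&(x>.3)&(x<.85)&(y>-.3)&(y<.15); q=P[m]; print('wing',len(q),q.mean(0),cv2.minAreaRect(q[:,:2].astype(np.float32)) if len(q)>3 else 0)
    m=(zz>.145)&(zz<.175)&(x>.3)&(x<.85)&(y>-.45)&(y<.15); q=P[m]; print('bar',len(q),q.mean(0),cv2.minAreaRect(q[:,:2].astype(np.float32)))
    g=p.astype(int).sum(2)
    m=(g<110)&(abs(zz-.09)<.01)
    k,l,s,c=cv2.connectedComponentsWithStats(m.astype(np.uint8))
    for i in range(1,k):
        if s[i,4]>40: print('dark',c[i],s[i,4],onplane(n,c[i],.09)[0])
z=np.load('/tmp/top0.npz')['p'];
a=cv2.resize(z[150:270,255:420],None,fx=4.5,fy=4.5,interpolation=cv2.INTER_CUBIC); cv2.imwrite('pics/c1.png',a[:,:,::-1])
E
```

```text
top [196.3867 195.2   ] 150 plane [0.5699 0.2287 0.054 ] cloud med [0.5707 0.2297 0.0528]
top [168.6194 199.3484] 155 plane [0.5583 0.3121 0.054 ] cloud med [0.5594 0.3122 0.0529]
top [156.2102 244.5732] 157 plane [0.4237 0.3474 0.054 ] cloud med [0.4228 0.3484 0.0527]
plat 4935 ((0.5701971054077148, -0.19748654961585999), (0.37861549854278564, 0.13349208235740662), 83.71312713623047) 0.08853135843366466
wing 79 [ 0.5092 -0.0255  0.1989] ((0.5096638202667236, -0.025989867746829987), (0.04908772557973862, 0.010258280672132969), 81.58995056152344)
bar 714 [ 0.5194 -0.1948  0.1572] ((0.5515666007995605, -0.18755954504013062), (0.3585474193096161, 0.1340530812740326), 85.40878295898438)
dark [318.62 220.67] 100 [ 0.4879 -0.1307  0.09  ]
dark [338.5347 222.5545] 101 [ 0.4819 -0.188   0.09  ]
dark [358.8776 224.4592] 98 [ 0.4759 -0.2465  0.09  ]
dark [378.6531 226.4898] 98 [ 0.4695 -0.3036  0.09  ]
scene [388.129  201.8602] 93 plane [0.4312 0.3484 0.054 ] cloud med [0.4309 0.3482 0.0538]
scene [394.0887 234.9032] 124 plane [0.5657 0.3128 0.054 ] cloud med [0.5653 0.3128 0.0536]
scene [367.5149 241.7836] 134 plane [0.5772 0.2297 0.054 ] cloud med [0.5766 0.2304 0.0534]
plat 7736 ((0.528091311454773, -0.19320717453956604), (0.37903282046318054, 0.22833101451396942), 84.3325424194336) 0.08927572577200643
wing 122 [ 0.5153 -0.0262  0.1953] ((0.5136072635650635, -0.02664395421743393), (0.048986610025167465, 0.01158919371664524), 81.66702270507812)
bar 882 [ 0.5247 -0.1815  0.157 ] ((0.5528184175491333, -0.18649564683437347), (0.3579140901565552, 0.133977472782135), 83.6692886352539)
dark [500.619   52.0748] 147 [-0.4837  1.3031  0.09  ]
dark [212.8246 230.7135] 171 [ 0.4934 -0.189   0.09  ]
dark [234.3804 229.5767] 163 [ 0.4995 -0.1305  0.09  ]
dark [170.2898 232.9716] 176 [ 0.4814 -0.3037  0.09  ]
dark [191.6864 231.7574] 169 [ 0.4871 -0.2461  0.09  ]
```

View pics/c1.png

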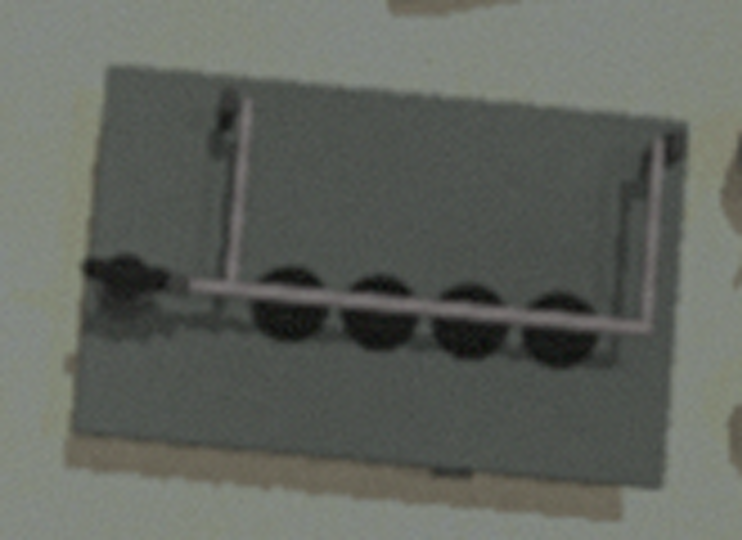

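```bash
cat >> h.py <<'E'
def ext(n,mask,z,r):
    """centre of disc radius r at height z: from far edge (from camera) along view dir, and mid of lateral extents"""
    cs,_=cv2.findContours(cv2.resize(mask.astype(np.uint8),None,fx=1,fy=1),cv2.RETR_EXTERNAL,cv2.CHAIN_APPROX_NONE)
    c=max(cs,key=len).reshape(-1,2).astype(float)
    cen=c.mean(0); c=cen+(c-cen)*(1+.5/np.linalg.norm(c-cen,axis=1,keepdims=True))
    Q=onplane(n,c,z)[:,:2]; cam=np.array(optics.camera_model(n)['position'])[:2]
    e=Q.mean(0)-cam; e/=np.linalg.norm(e); l=np.array([-e[1],e[0]])
    a=Q@e; b=Q@l
    return e*(a.max()-r)+l*(b.max()+b.min())/2, a.max()-a.min(), b.max()-b.min()
E
python3 - <<'E'
from h import *
np.set_printoptions(precision=4,suppress=True)
for n in('top','scene'):
    z=np.load(f'/tmp/{n}0.npz'); p,d=z['p'],z['d']; P=cloud(n,d)
    for c,a,m in pots(n,p): print(n,'pot',*ext(n,m,.054,.023))
    g=p.astype(int).sum(2); m=(g<110)&(abs(P[...,2]-.09)<.01)
    k,l,s,c=cv2.connectedComponentsWithStats(m.astype(np.uint8))
    for i in range(1,k):
        if s[i,4]>40:
            cc=np.argwhere(l==i)[:,::-1]; Q=onplane(n,cc,.09); print('pad x',Q[:,0].min(),Q[:,0].max(),'y',Q[:,1].min(),Q[:,1].max())
    zz=P[...,2]; 
    for nm,zc in (('wing',.201),):
        m=(zz>.185)&(zz<.215)&(P[...,0]>.3)&(P[...,0]<.85)&(P[...,1]>-.3)&(P[...,1]<.15); v,u=np.nonzero(m); Q=onplane(n,np.c_[u,v],.201); print(nm,Q.mean(0),Q.min(0),Q.max(0))
E
```

```text
top pot [0.5693 0.2282] 0.04423734932452417 0.04212883015249258
top pot [0.5582 0.3118] 0.045134075651188876 0.04287778890937277
top pot [0.4235 0.3455] 0.043032308286043486 0.04280537162263465
pad x 0.4753484776451744 0.49860340132858033 y -0.15492997741950962 -0.10895079611851072
pad x 0.46910077945827067 0.4923542896518033 y -0.2095557218479709 -0.16639299431265614
pad x 0.46557448816887037 0.4860439442990652 y -0.2700848500132495 -0.22661352210657307
pad x 0.4564552501503292 0.4797414562610542 y -0.3251080381517972 -0.2815913512350166
wing [ 0.509  -0.0255  0.201 ] [ 0.5024 -0.0498  0.201 ] [ 0.5161 -0.0021  0.201 ]
scene pot [0.4315 0.3478] 0.04357192981581995 0.040605459891112805
scene pot [0.5652 0.3128] 0.04607837138145349 0.04076536968418076
scene pot [0.5768 0.2296] 0.045726539488793794 0.040105160698501674
pad x -0.6401697371123733 -0.3657698573366903 y 1.2742248390650952 1.332249400628792
pad x 0.4705510614259072 0.5168708793683565 y -0.21052203861521918 -0.16610369101268832
pad x 0.47797108162391655 0.5209751396298874 y -0.15360130014046486 -0.10831427079165581
pad x 0.45776375017780735 0.5047687833328388 y -0.326080636872487 -0.2802492376300063
pad x 0.46463472643258874 0.5105671466023214 y -0.26698769114260146 -0.22322948149631083
wing [ 0.5215 -0.0273  0.201 ] [ 0.5084 -0.0533  0.201 ] [ 0.5357 -0.0025  0.201 ]
```

```bash
cat >> h.py <<'E'
from scipy.spatial.transform import Rotation as Rn
YAW=-0.104; ex=np.array([np.cos(YAW),np.sin(YAW),0]); ey=np.array([-np.sin(YAW),np.cos(YAW),0])
def toolR(a):
    "tool down, tool y at world angle a"
    y=np.array([np.cos(a),np.sin(a),0]); z=np.array([0,0,-1.]); return np.c_[np.cross(y,z),y,z]
def plan(tgt,a,n):
    s=manip.state(); R=np.array(s['tool_rot']); p=np.array(s['tcp_pos']); rv=Rn.from_matrix(R.T@toolR(a)).as_rotvec()
    st=(np.array(tgt)-p)/n
    print('t',round(s['t'],1),'delta',np.round(np.array(tgt)-p,4),'rotvec units',np.round(rv/np.radians(8),3),'n',n)
    for i in range(n):
        print(np.round(R.T@st/.6,4).tolist(),np.round(rv/n/np.radians(8),3).tolist()); R=R@Rn.from_rotvec(rv/n).as_matrix()
E
python3 - <<'E'
from h import *
plan([.5095,-.0258,.27],-.104-.03,14)
z=np.load('/tmp/top0.npz');print(withdepth('top',[[182,220]],z['d'][220,182]),withdepth('top',[[198,160]],z['d'][160,198]))
E
```

```text
t 0.1 delta [ 0.3116 -0.5652  0.0205] rotvec units [-1.10e-02  7.00e-03  9.69e+00] n 14
[-0.058, -0.0504, -0.0024] [-0.001, 0.0, 0.692]
[-0.0626, -0.0446, -0.0024] [-0.001, 0.0, 0.692]
[-0.0666, -0.0383, -0.0024] [-0.001, 0.0, 0.692]
[-0.07, -0.0317, -0.0024] [-0.001, 0.0, 0.692]
[-0.0727, -0.0248, -0.0024] [-0.001, 0.0, 0.692]
[-0.0748, -0.0177, -0.0024] [-0.001, 0.0, 0.692]
[-0.0761, -0.0104, -0.0024] [-0.001, 0.0, 0.692]
[-0.0768, -0.003, -0.0024] [-0.001, 0.0, 0.692]
[-0.0767, 0.0044, -0.0024] [-0.001, 0.0, 0.692]
[-0.0759, 0.0118, -0.0024] [-0.001, 0.0, 0.692]
[-0.0744, 0.0191, -0.0024] [-0.001, 0.0, 0.692]
[-0.0722, 0.0262, -0.0024] [-0.001, 0.0, 0.692]
[-0.0694, 0.033, -0.0024] [-0.001, 0.0, 0.692]
[-0.0659, 0.0396, -0.0024] [-0.001, 0.0, 0.692]
[[0.50027538 0.28113408 0.00578964]] [[0.67807871 0.22641051 0.04635681]]
```

Call:
jog_arm(
  targets=[
    [[0, -0.058, -0.05, -0.0024, 0, 0, 0.69], [0, -0.0625, -0.0445, -0.0024, 0, 0, 0.69], [0, -0.0665, -0.038, -0.0024, 0, 0, 0.69], [0, -0.07, -0.0315, -0.0024, 0, 0, 0.69], [0, -0.0725, -0.025, -0.0024, 0, 0, 0.69], [0, -0.075, -0.0175, -0.0024, 0, 0, 0.69], [0, -0.076, -0.0105, -0.0024, 0, 0, 0.69], [0, -0.077, -0.003, -0.0024, 0, 0, 0.69]],
  ],
)

```text
t: 0.9
tcp_pos: [0.3769, 0.2157, 0.2617]
tool_rot: [[-0.43, 0.903, -0.0], [0.903, 0.43, 0.0], [0.0, -0.0, -1.0]]
wrist_force: [1.2, 0.0, -0.3]
opening: 0.0853
finger_force: 0.0
```

Call:
jog_arm(
  targets=[
    [[0, -0.0765, 0.0045, -0.0024, 0, 0, 0.69], [0, -0.076, 0.012, -0.0024, 0, 0, 0.69], [0, -0.0745, 0.019, -0.0024, 0, 0, 0.69], [0, -0.072, 0.026, -0.0024, 0, 0, 0.69], [0, -0.0695, 0.033, -0.0024, 0, 0, 0.69], [0, -0.066, 0.0395, -0.0024, 0, 0, 0.69], [0, 0, 0, 0, 0, 0, 0], [0, 0, 0, 0, 0, 0, 0]],
  ],
)

```text
t: 1.7
tcp_pos: [0.5106, -0.0252, 0.2696]
tool_rot: [[0.131, 0.991, -0.002], [0.991, -0.131, 0.001], [0.001, -0.002, -1.0]]
wrist_force: [0.2, 1.5, 0.7]
opening: 0.085
finger_force: 0.0
```

Run:
```python
from h import *
plan([.5095,-.0258,.189],-.104-.03,3)
print(manip.state()['qpos'])
p,d=save('scene','s1'); P=cloud('scene',d)
cv2.imwrite('pics/c2.png',cv2.resize(p[120:290,180:340],None,fx=3.5,fy=3.5,interpolation=cv2.INTER_CUBIC)[:,:,::-1])
```

```text
t 1.7 delta [-0.0011 -0.0006 -0.0806] rotvec units [-0.014 -0.004  0.017] n 3
[-0.0004, -0.0005, 0.0448] [-0.005, -0.001, 0.006]
[-0.0004, -0.0005, 0.0448] [-0.005, -0.001, 0.006]
[-0.0004, -0.0005, 0.0448] [-0.005, -0.001, 0.006]
[-2.06747155e-01  1.85543827e-01 -7.42694064e-02  1.31292532e+00
  3.89928252e-04  1.49561847e+00]
```

View pics/c2.png

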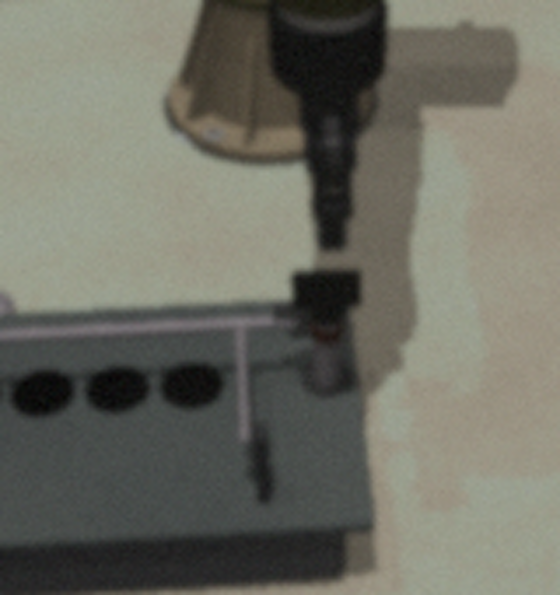

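The gripper is centred above the wing: fingers at crop (331,240), wing at (327,290). I'll descend and grip.

Call:
jog_arm(
  targets=[
    [[0, 0, 0, 0.045, 0, 0, 0], [0, -0.001, -0.0015, 0.045, 0, 0, 0], [0, 0, 0, 0.043, 0, 0, 0], [0, 0, 0, 0, 0, 0, 0], [1, 0, 0, 0, 0, 0, 0], [1, 0, 0, 0, 0, 0, 0], [1, 0, 0, 0, 0, 0, 0], [1, 0, 0, 0, 0, 0, 0]],
  ],
  force=60,
)

```text
t: 2.55
tcp_pos: [0.5105, -0.0249, 0.1918]
tool_rot: [[0.129, 0.992, 0.002], [0.992, -0.129, -0.0], [-0.0, 0.002, -1.0]]
wrist_force: [-0.1, 0.5, -0.3]
opening: 0.0279
finger_force: 0.0
```

Call:
jog_arm(
  targets=[
    [[1, 0, 0, 0, 0, 0, 0], [1, 0, 0, 0, 0, 0, 0], [1, 0, 0, 0, 0, 0, 0], [1, 0, 0, 0, 0, 0, 0], [1, 0, 0, 0, 0, 0, -0.5], [1, 0, 0, 0, 0, 0, -0.5], [1, 0, 0, 0, 0, 0, 0], [1, 0, 0, 0, 0, 0, 0]],
  ],
)

```text
t: 3.35
tcp_pos: [0.5106, -0.025, 0.1915]
tool_rot: [[-0.009, 1.0, 0.002], [1.0, 0.009, -0.0], [-0.0, 0.002, -1.0]]
wrist_force: [2.7, 0.0, 4.6]
opening: 0.0089
finger_force: 60.2
```

```bash
cat > st.py <<'E'
from h import *
s=manip.state(); R=s['tool_rot']
y=R[:,1]; a=np.arctan2(y[1],y[0])
print('t',s['t'],'pos',np.round(s['tcp_pos'],4),'yaw_rel',round(a-YAW,3),'F',np.round(s['wrist_force'],1),'M',np.round(s['moment'],2),'open',round(s['opening'],4),'ff',round(s['finger_force'],1),'q6',round(s['qpos'][5],2))
E
python3 st.py
```

```text
t 3.35 pos [ 0.5106 -0.025   0.1915] yaw_rel 0.113 F [2.7 0.  4.6] M [ 0.11 -0.32 -0.18] open 0.0089 ff 60.2 q6 1.36
```

Call:
jog_arm(
  targets=[
    [[1, 0, 0, 0, 0, 0, -0.3], [1, 0, 0, 0, 0, 0, 0]],
  ],
)

```text
t: 3.55
tcp_pos: [0.5105, -0.025, 0.1915]
tool_rot: [[-0.05, 0.999, 0.002], [0.999, 0.05, 0.0], [0.0, 0.002, -1.0]]
wrist_force: [1.8, 0.9, 6.5]
opening: 0.0093
finger_force: 72.6
```

```bash
python3 st.py
```

```text
t 3.55 pos [ 0.5105 -0.025   0.1915] yaw_rel 0.154 F [1.8 0.9 6.5] M [ 0.12 -0.29 -1.25] open 0.0093 ff 72.6 q6 1.31
```

Call:
jog_arm(
  targets=[
    [[1, 0, 0, 0, 0, 0, 0.6], [1, 0, 0, 0, 0, 0, 0.6], [1, 0, 0, 0, 0, 0, 0.6], [1, 0, 0, 0, 0, 0, 0.4], [1, 0, 0, 0, 0, 0, 0]],
  ],
)

```text
t: 4.05
tcp_pos: [0.5111, -0.0251, 0.1914]
tool_rot: [[0.252, 0.968, 0.003], [0.968, -0.252, -0.0], [0.0, 0.003, -1.0]]
wrist_force: [4.3, 0.1, 5.2]
opening: 0.0091
finger_force: 60.2
```

```bash
python3 st.py
```

```text
t 4.05 pos [ 0.5111 -0.0251  0.1914] yaw_rel -0.151 F [4.3 0.1 5.2] M [-0.12 -0.69  0.48] open 0.0091 ff 60.2 q6 1.62
```

Call:
jog_arm(
  targets=[
    [[1, 0, 0, 0, 0, 0, 0.35], [1, 0, 0, 0, 0, 0, 0], [1, 0, 0, 0, 0, 0, -0.75], [1, 0, 0, 0, 0, 0, -0.75], [1, 0, 0, 0, 0, 0, -0.75], [1, 0, 0, 0, 0, 0, -0.75], [1, 0, 0, 0, 0, 0, 0], [1, 0, 0, 0, 0, 0, 0]],
  ],
)

```text
t: 4.85
tcp_pos: [0.5103, -0.0251, 0.1915]
tool_rot: [[-0.113, 0.994, 0.002], [0.994, 0.113, 0.0], [-0.0, 0.002, -1.0]]
wrist_force: [2.4, 0.6, 6.8]
opening: 0.0094
finger_force: 65.5
```

```bash
python3 st.py
```

```text
t 4.85 pos [ 0.5103 -0.0251  0.1915] yaw_rel 0.217 F [2.4 0.6 6.8] M [ 0.08 -0.4  -0.91] open 0.0094 ff 65.5 q6 1.25
```

Call:
jog_arm(
  targets=[
    [[1, 0, 0, 0, 0, 0, 0.8], [1, 0, 0, 0, 0, 0, 0.8], [1, 0, 0, 0, 0, 0, 0.8], [1, 0, 0, 0, 0, 0, 0.8], [1, 0, 0, 0, 0, 0, 0.2], [1, 0, 0, 0, 0, 0, 0], [1, 0, 0, 0, 0, 0, 0]],
  ],
)

```text
t: 5.55
tcp_pos: [0.5113, -0.0251, 0.1915]
tool_rot: [[0.349, 0.937, 0.003], [0.937, -0.349, -0.001], [0.0, 0.003, -1.0]]
wrist_force: [4.7, -0.8, 4.5]
opening: 0.0094
finger_force: 63.9
```

```bash
python3 st.py
```

```text
t 5.55 pos [ 0.5113 -0.0251  0.1915] yaw_rel -0.252 F [ 4.7 -0.8  4.5] M [-0.16 -0.82  1.18] open 0.0094 ff 63.9 q6 1.72
```

Call:
jog_arm(
  targets=[
    [[1, 0, 0, 0, 0, 0, -0.8], [1, 0, 0, 0, 0, 0, -0.8], [1, 0, 0, 0, 0, 0, -0.8], [1, 0, 0, 0, 0, 0, -0.8], [1, 0, 0, 0, 0, 0, -0.8], [1, 0, 0, 0, 0, 0, 0], [1, 0, 0, 0, 0, 0, 0]],
  ],
)

```text
t: 6.25
tcp_pos: [0.5102, -0.0251, 0.1915]
tool_rot: [[-0.196, 0.981, 0.001], [0.981, 0.196, 0.0], [-0.0, 0.001, -1.0]]
wrist_force: [1.7, 1.3, 6.7]
opening: 0.009
finger_force: 67.1
```

```bash
python3 st.py
```

```text
t 6.25 pos [ 0.5102 -0.0251  0.1915] yaw_rel 0.301 F [1.7 1.3 6.7] M [ 0.07 -0.35 -0.97] open 0.009 ff 67.1 q6 1.17
```

Call:
jog_arm(
  targets=[
    [[1, 0, 0, 0, 0, 0, 0.9], [1, 0, 0, 0, 0, 0, 0.9], [1, 0, 0, 0, 0, 0, 0.9], [1, 0, 0, 0, 0, 0, 0.9], [1, 0, 0, 0, 0, 0, 0.9], [1, 0, 0, 0, 0, 0, 0.1], [1, 0, 0, 0, 0, 0, 0], [1, 0, 0, 0, 0, 0, 0]],
  ],
)

```text
t: 7.05
tcp_pos: [0.5114, -0.0252, 0.1915]
tool_rot: [[0.426, 0.905, 0.004], [0.905, -0.426, -0.001], [0.001, 0.004, -1.0]]
wrist_force: [6.0, -0.9, 4.3]
opening: 0.0092
finger_force: 65.2
```

```bash
python3 st.py
```

```text
t 7.05 pos [ 0.5114 -0.0252  0.1915] yaw_rel -0.336 F [ 6.  -0.9  4.3] M [-0.19 -0.91  1.19] open 0.0092 ff 65.2 q6 1.8
```

Call:
jog_arm(
  targets=[
    [[1, 0, 0, 0, 0, 0, -0.9], [1, 0, 0, 0, 0, 0, -0.9], [1, 0, 0, 0, 0, 0, -0.9], [1, 0, 0, 0, 0, 0, -0.9], [1, 0, 0, 0, 0, 0, -0.9], [1, 0, 0, 0, 0, 0, -0.4], [1, 0, 0, 0, 0, 0, 0], [1, 0, 0, 0, 0, 0, 0]],
  ],
)

```text
t: 7.85
tcp_pos: [0.5101, -0.0251, 0.1914]
tool_rot: [[-0.239, 0.971, 0.001], [0.971, 0.239, -0.0], [-0.001, 0.001, -1.0]]
wrist_force: [1.4, -0.1, 7.1]
opening: 0.0091
finger_force: 60.6
```

```bash
python3 st.py
```

```text
t 7.85 pos [ 0.5101 -0.0251  0.1914] yaw_rel 0.345 F [ 1.4 -0.1  7.1] M [-0.05 -0.27  0.16] open 0.0091 ff 60.6 q6 1.12
```

Call:
jog_arm(
  targets=[
    [[1, 0, 0, 0, 0, 0, -0.9], [1, 0, 0, 0, 0, 0, -0.9], [1, 0, 0, 0, 0, 0, -0.9], [1, 0, 0, 0, 0, 0, -0.9], [1, 0, 0, 0, 0, 0, -0.9], [1, 0, 0, 0, 0, 0, -0.9], [1, 0, 0, 0, 0, 0, -0.9], [1, 0, 0, 0, 0, 0, -0.9]],
  ],
)

```text
t: 8.65
tcp_pos: [0.5088, -0.0263, 0.1914]
tool_rot: [[-0.949, 0.315, -0.002], [0.315, 0.949, -0.003], [0.0, -0.003, -1.0]]
wrist_force: [-3.2, -6.2, 9.4]
opening: 0.009
finger_force: 61.1
```

Call:
jog_arm(
  targets=[
    [[1, 0, 0, 0, 0, 0, -0.9], [1, 0, 0, 0, 0, 0, -0.7], [1, 0, 0, 0, 0, 0, 0], [1, 0, 0, 0, 0, 0, 0]],
  ],
)

```text
t: 9.05
tcp_pos: [0.5087, -0.0267, 0.1914]
tool_rot: [[-0.995, 0.102, -0.002], [0.102, 0.995, -0.004], [0.001, -0.004, -1.0]]
wrist_force: [-3.9, -7.1, 9.5]
opening: 0.0091
finger_force: 61.0
```

```bash
python3 st.py
```

```text
t 9.05 pos [ 0.5087 -0.0267  0.1914] yaw_rel 1.573 F [-3.9 -7.1  9.5] M [-1.18  0.68  0.13] open 0.0091 ff 61.0 q6 -0.11
```

Call:
jog_arm(
  targets=[
    [[0, 0, 0, 0, 0, 0, 0], [0, 0, 0, 0, 0, 0, 0], [0, 0, 0, 0, 0, 0, 0], [0, 0, 0, -0.03, 0, 0, 0], [0, 0, 0, -0.045, 0, 0, 0], [0, 0, 0, -0.045, 0, 0, 0], [0, 0, 0, 0, 0, 0, 0], [0, 0, 0, 0, 0, 0, 0]],
  ],
)

```text
t: 9.85
tcp_pos: [0.5099, -0.0247, 0.2627]
tool_rot: [[-0.995, 0.101, 0.0], [0.101, 0.995, 0.0], [-0.0, 0.0, -1.0]]
wrist_force: [0.4, 0.6, -0.5]
opening: 0.0857
finger_force: 0.0
```

Run:
```python
from h import *
exec(open('st.py').read())
plan([.490,-.217,.255],YAW,12)
```

```text
t 9.85 pos [ 0.5099 -0.0247  0.2627] yaw_rel 1.573 F [ 0.4  0.6 -0.5] M [ 0.01  0.05 -0.06] open 0.0857 ff 0.0 q6 -0.1
t 9.8 delta [-0.0199 -0.1923 -0.0077] rotvec units [3.0000e-03 1.0000e-03 1.1268e+01] n 12
[0.0, -0.0269, 0.0011] [0.0, 0.0, 0.939]
[-0.0035, -0.0266, 0.0011] [0.0, 0.0, 0.939]
[-0.0069, -0.0259, 0.0011] [0.0, 0.0, 0.939]
[-0.0102, -0.0248, 0.0011] [0.0, 0.0, 0.939]
[-0.0134, -0.0233, 0.0011] [0.0, 0.0, 0.939]
[-0.0163, -0.0213, 0.0011] [0.0, 0.0, 0.939]
[-0.019, -0.019, 0.0011] [0.0, 0.0, 0.939]
[-0.0213, -0.0164, 0.0011] [0.0, 0.0, 0.939]
[-0.0233, -0.0134, 0.0011] [0.0, 0.0, 0.939]
[-0.0248, -0.0103, 0.0011] [0.0, 0.0, 0.939]
[-0.0259, -0.0069, 0.0011] [0.0, 0.0, 0.939]
[-0.0266, -0.0035, 0.0011] [0.0, 0.0, 0.939]
```

Call:
jog_arm(
  targets=[
    [[0, 0, -0.027, 0, 0, 0, 0.94], [0, -0.0035, -0.0265, 0, 0, 0, 0.94], [0, -0.007, -0.026, 0, 0, 0, 0.94], [0, -0.01, -0.025, 0, 0, 0, 0.94], [0, -0.0135, -0.0235, 0, 0, 0, 0.94], [0, -0.0165, -0.0215, 0, 0, 0, 0.94], [0, -0.019, -0.019, 0, 0, 0, 0.94], [0, -0.0215, -0.0165, 0, 0, 0, 0.94]],
  ],
)

```text
t: 10.65
tcp_pos: [0.4953, -0.1537, 0.2608]
tool_rot: [[-0.402, 0.916, -0.003], [0.916, 0.402, 0.002], [0.003, -0.002, -1.0]]
wrist_force: [-0.5, -0.8, 0.4]
opening: 0.0851
finger_force: 0.0
```

Call:
jog_arm(
  targets=[
    [[0, -0.0235, -0.0135, 0, 0, 0, 0.94], [0, -0.025, -0.01, 0, 0, 0, 0.94], [0, -0.026, -0.007, 0, 0, 0, 0.94], [0, -0.0265, -0.0035, 0, 0, 0, 0.94], [0, 0, 0, 0.05, 0, 0, 0], [0, 0, 0, 0, 0, 0, 0], [0, 0, 0, 0, 0, 0, 0]],
  ],
)

```text
t: 11.35
tcp_pos: [0.4886, -0.217, 0.2312]
tool_rot: [[0.105, 0.994, -0.003], [0.994, -0.105, 0.002], [0.002, -0.004, -1.0]]
wrist_force: [-0.7, 0.4, 1.4]
opening: 0.0853
finger_force: 0.0
```

Run:
```python
from h import *
exec(open('st.py').read())
plan([.490,-.217,.156],YAW,3)
p,d=save('scene','s2'); p2,d2=save('top','t2')
a=cv2.resize(p[150:300,120:300],None,fx=3,fy=3,interpolation=cv2.INTER_CUBIC); b=cv2.resize(p2[150:270,260:420],None,fx=540/160,fy=3,interpolation=cv2.INTER_CUBIC)
cv2.imwrite('pics/c3.png',cv2.resize(np.vstack([a,b]),None,fx=.7,fy=.7)[:,:,::-1])
```

```text
t 11.35 pos [ 0.4886 -0.217   0.2312] yaw_rel -0.002 F [-0.7  0.4  1.4] M [-0.04  0.02  0.01] open 0.0853 ff 0.0 q6 1.11
t 11.3 delta [ 0.0014 -0.     -0.0752] rotvec units [-0.026 -0.015 -0.012] n 3
[-0.0, 0.0009, 0.0418] [-0.009, -0.005, -0.004]
[0.0, 0.0009, 0.0418] [-0.009, -0.005, -0.004]
[0.0001, 0.0008, 0.0418] [-0.009, -0.005, -0.004]
```

View pics/c3.png

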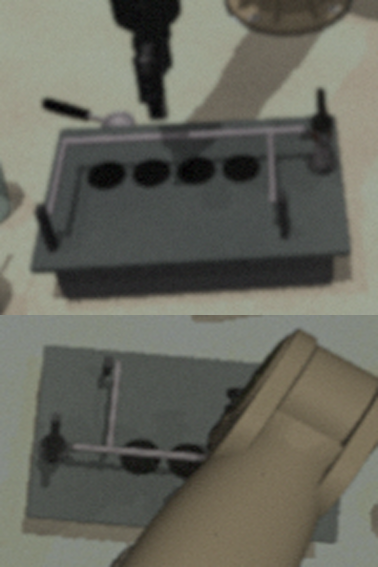

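The knob is a quarter turn off: the wing now lies across the shaker at scene-crop (321,105), and the bar end is free. The gripper is over the bar's middle, so I'll grip the bar.

Call:
jog_arm(
  targets=[
    [[0, 0, 0.0025, 0.042, 0, 0, 0], [0, 0, 0, 0.042, 0, 0, 0], [0, 0, 0, 0.042, 0, 0, 0], [1, 0, 0, 0, 0, 0, 0], [1, 0, 0, 0, 0, 0, 0], [1, 0, 0, 0, 0, 0, 0], [1, 0, 0, 0, 0, 0, 0], [1, 0, 0, 0, 0, 0, 0]],
  ],
  force=30,
)

```text
t: 12.25
tcp_pos: [0.4918, -0.2184, 0.1582]
tool_rot: [[0.106, 0.994, 0.002], [0.994, -0.106, -0.001], [-0.001, 0.002, -1.0]]
wrist_force: [0.4, 0.5, 0.6]
opening: 0.012
finger_force: 0.0
```

Call:
jog_arm(
  targets=[
    [[1, 0, 0, 0, 0, 0, 0], [1, 0, 0, 0, 0, 0, 0], [1, 0, 0, 0, 0, 0, 0], [1, 0, 0, 0, 0, 0, 0]],
  ],
)

```text
t: 12.65
tcp_pos: [0.4909, -0.2183, 0.1582]
tool_rot: [[0.106, 0.994, 0.0], [0.994, -0.106, -0.001], [-0.001, 0.0, -1.0]]
wrist_force: [-3.0, 0.3, 5.3]
opening: 0.0087
finger_force: 29.4
```

Run:
```python
from h import *
exec(open('st.py').read())
# arc steps tool frame: +y = +ex (toward hinge), z down
n=12; th=np.linspace(0,1.8,n+1); yy=-.115*np.cos(th); zz=.115*np.sin(th)
print(np.round(np.c_[np.diff(yy),-np.diff(zz)]/.6,4).tolist())
```

```text
t 12.65 pos [ 0.4909 -0.2183  0.1582] yaw_rel -0.002 F [-3.   0.3  5.3] M [ 0.1   0.66 -0.02] open 0.0087 ff 29.4 q6 1.11
[[0.0022, -0.0286], [0.0064, -0.028], [0.0105, -0.0267], [0.0144, -0.0249], [0.0179, -0.0224], [0.0211, -0.0195], [0.0238, -0.0161], [0.0259, -0.0124], [0.0275, -0.0084], [0.0284, -0.0042], [0.0287, 0.0001], [0.0284, 0.0044]]
```

Call:
jog_arm(
  targets=[
    [[1, 0, 0.002, -0.0285, 0, 0, 0], [1, 0, 0.0065, -0.028, 0, 0, 0], [1, 0, 0.0105, -0.0265, 0, 0, 0], [1, 0, 0.0145, -0.025, 0, 0, 0], [1, 0, 0.018, -0.0225, 0, 0, 0], [1, 0, 0.021, -0.0195, 0, 0, 0]],
  ],
)

```text
t: 13.25
tcp_pos: [0.5297, -0.2223, 0.2481]
tool_rot: [[0.107, 0.994, -0.01], [0.994, -0.107, -0.0], [-0.001, -0.01, -1.0]]
wrist_force: [-16.3, 0.3, 10.9]
opening: 0.0087
finger_force: 29.8
```

Call:
jog_arm(
  targets=[
    [[1, 0, 0.024, -0.016, 0, 0, 0], [1, 0, 0.026, -0.0125, 0, 0, 0], [1, 0, 0.0275, -0.0085, 0, 0, 0], [1, 0, 0.0285, -0.004, 0, 0, 0], [1, 0, 0.0285, 0, 0, 0, 0], [1, 0, 0.0285, 0.0045, 0, 0, 0], [1, 0, 0, 0, 0, 0, 0], [1, 0, 0, 0, 0, 0, 0]],
  ],
)

```text
t: 14.05
tcp_pos: [0.6313, -0.233, 0.2696]
tool_rot: [[0.106, 0.994, -0.001], [0.994, -0.106, -0.0], [-0.0, -0.001, -1.0]]
wrist_force: [-3.8, -0.6, 3.8]
opening: 0.0086
finger_force: 32.1
```

```bash
python3 st.py
```

```text
t 14.05 pos [ 0.6313 -0.233   0.2696] yaw_rel -0.002 F [-3.8 -0.6  3.8] M [0.08 0.59 0.05] open 0.0086 ff 32.1 q6 1.2
```

Call:
jog_arm(
  targets=[
    [[1, 0, 0.008, 0.002, 0, 0, 0], [1, 0, 0, 0, 0, 0, 0], [0, 0, -0.006, 0, 0, 0, 0], [0, 0, 0, 0, 0, 0, 0], [0, 0, 0, 0, 0, 0, 0], [0, 0, 0, -0.04, 0, 0, 0], [0, 0, 0, -0.07, 0, 0, 0], [0, 0, 0, 0, 0, 0, 0]],
  ],
)

```text
t: 14.85
tcp_pos: [0.6347, -0.2337, 0.3398]
tool_rot: [[0.106, 0.994, 0.009], [0.994, -0.106, -0.004], [-0.003, 0.009, -1.0]]
wrist_force: [-0.0, -0.4, 1.7]
opening: 0.0856
finger_force: 0.0
```

Run:
```python
from h import *
np.set_printoptions(precision=4,suppress=True)
exec(open('st.py').read())
for n in('top','scene'):
    p,d=save(n,n+'3')
    for c,a,m in pots(n,p): print(n,'pot',*ext(n,m,.054,.022),a)
P=cloud('scene',d); m=(P[...,2]>.22)&(P[...,2]<.3)&(P[...,0]>.58)&(P[...,0]<.68)&(abs(P[...,1]+.21)<.16); print(m.sum(),np.median(P[m],0),np.percentile(P[m][:,2],95))
plan([.5715,.2295,.25],YAW,11)
```

```text
t 14.85 pos [ 0.6347 -0.2337  0.3398] yaw_rel -0.002 F [-0.  -0.4  1.7] M [-0.05 -0.04  0.04] open 0.0856 ff 0.0 q6 1.21
top pot [0.5699 0.229 ] 0.044236987504530756 0.04212981015335082 153
top pot [0.5581 0.3116] 0.043953082777432484 0.042876390438157386 152
top pot [0.4543 0.3472] 0.04402420277003177 0.042371131133460305 155
scene pot [0.4608 0.3486] 0.04770081332408779 0.03988078427276642 104
scene pot [0.5642 0.313 ] 0.047182986000687765 0.04160492801085558 129
scene pot [0.5759 0.2301] 0.048445654642151004 0.04010387385231573 140
707 [ 0.6363 -0.2143  0.268 ] 0.2711085050705896
t 14.9 delta [-0.0624  0.4629 -0.085 ] rotvec units [ 0.025  0.008 -0.013] n 11
[0.0688, -0.0169, 0.0127] [0.002, 0.001, -0.001]
[0.0688, -0.0168, 0.0128] [0.002, 0.001, -0.001]
[0.0688, -0.0168, 0.0128] [0.002, 0.001, -0.001]
[0.0688, -0.0168, 0.0128] [0.002, 0.001, -0.001]
[0.0688, -0.0168, 0.0128] [0.002, 0.001, -0.001]
[0.0688, -0.0168, 0.0128] [0.002, 0.001, -0.001]
[0.0688, -0.0168, 0.0128] [0.002, 0.001, -0.001]
[0.0688, -0.0168, 0.0128] [0.002, 0.001, -0.001]
[0.0688, -0.0167, 0.0128] [0.002, 0.001, -0.001]
[0.0688, -0.0167, 0.0129] [0.002, 0.001, -0.001]
[0.0688, -0.0167, 0.0129] [0.002, 0.001, -0.001]
```

The bar is fully up (TCP moved 141 mm across, and the depth image gives the bar at z≈0.27). One pot was knocked to about (0.4575, 0.348). I'll fetch pot A first.

Call:
jog_arm(
  targets=[
    [[0, 0.069, -0.017, 0, 0, 0, 0], [0, 0.069, -0.017, 0, 0, 0, 0], [0, 0.069, -0.017, 0, 0, 0, 0], [0, 0.069, -0.017, 0, 0, 0, 0], [0, 0.069, -0.017, 0, 0, 0, 0], [0, 0.069, -0.017, 0.02, 0, 0, 0], [0, 0.069, -0.017, 0.05, 0, 0, 0], [0, 0.069, -0.017, 0.05, 0, 0, 0]],
  ],
)

```text
t: 15.75
tcp_pos: [0.5867, 0.1032, 0.2625]
tool_rot: [[0.106, 0.994, 0.0], [0.994, -0.106, 0.0], [0.0, 0.0, -1.0]]
wrist_force: [-0.1, 0.3, -0.4]
opening: 0.0854
finger_force: 0.0
```

Call:
jog_arm(
  targets=[
    [[0, 0.069, -0.017, 0.02, 0, 0, 0], [0, 0.069, -0.017, 0, 0, 0, 0], [0, 0.069, -0.017, 0, 0, 0, 0], [0, 0, 0, 0, 0, 0, 0], [0, 0, 0, 0, 0, 0, 0]],
  ],
)

```text
t: 16.25
tcp_pos: [0.5691, 0.2291, 0.2507]
tool_rot: [[0.103, 0.995, -0.002], [0.995, -0.103, -0.001], [-0.001, -0.002, -1.0]]
wrist_force: [0.5, -0.7, 0.2]
opening: 0.0852
finger_force: 0.0
```

Run:
```python
from h import *
np.set_printoptions(precision=4,suppress=True)
p,d=save('scene','s4')
for c,a,m in pots('scene',p): print('pot',*ext('scene',m,.054,.022),a)
plan([.573,.2295,.036],YAW,5)
cv2.imwrite('pics/c4.png',cv2.resize(p[130:310,310:490],None,fx=3,fy=3,interpolation=cv2.INTER_CUBIC)[:,:,::-1])
```

```text
pot [0.4613 0.3493] 0.04619613801195632 0.0382356568754626 100
pot [0.5635 0.314 ] 0.04718924489990434 0.040755828705075436 125
pot [0.5768 0.2296] 0.04558600224559467 0.040096292511602794 123
t 16.3 delta [ 0.0035  0.0014 -0.215 ] rotvec units [-0.011  0.007 -0.009] n 5
[0.0007, 0.0012, 0.0717] [-0.002, 0.001, -0.002]
[0.0006, 0.0012, 0.0717] [-0.002, 0.001, -0.002]
[0.0006, 0.0012, 0.0717] [-0.002, 0.001, -0.002]
[0.0006, 0.0012, 0.0717] [-0.002, 0.001, -0.002]
[0.0006, 0.0011, 0.0717] [-0.002, 0.001, -0.002]
```

View pics/c4.png

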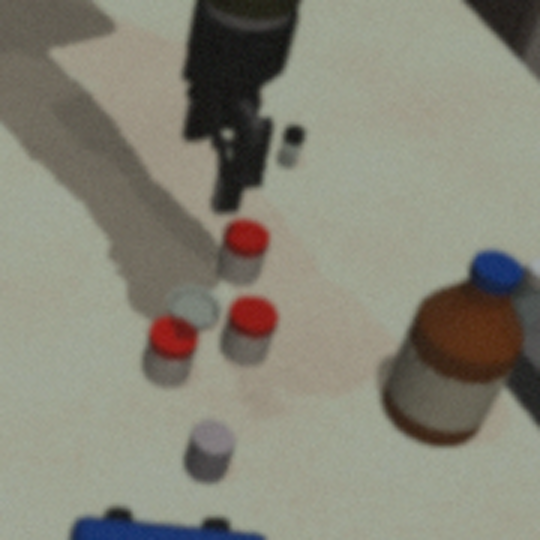

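The gripper is over the pot at crop (172,340), clear of the dish at (193,306). Descending.

Call:
jog_arm(
  targets=[
    [[0, 0.003, 0.0055, 0.07, 0, 0, 0], [0, 0, 0, 0.07, 0, 0, 0], [0, 0, 0, 0.07, 0, 0, 0], [0, 0, 0, 0.07, 0, 0, 0], [0, 0, 0, 0.07, 0, 0, 0], [0, 0, 0, 0, 0, 0, 0], [1, 0, 0, 0, 0, 0, 0], [1, 0, 0, 0, 0, 0, 0]],
  ],
  force=30,
)

```text
t: 17.1
tcp_pos: [0.5755, 0.2293, 0.0448]
tool_rot: [[0.107, 0.994, 0.004], [0.994, -0.107, 0.001], [0.001, 0.004, -1.0]]
wrist_force: [-0.2, 0.5, 1.0]
opening: 0.0592
finger_force: 0.0
```

Call:
jog_arm(
  targets=[
    [[1, 0, 0, 0, 0, 0, 0], [1, 0, 0, 0, 0, 0, 0], [1, 0, 0, 0, 0, 0, 0], [1, 0, 0, 0, 0, 0, 0]],
  ],
)

```text
t: 17.5
tcp_pos: [0.5757, 0.2298, 0.0454]
tool_rot: [[0.106, 0.994, 0.005], [0.994, -0.106, 0.001], [0.001, 0.005, -1.0]]
wrist_force: [0.0, -1.4, 7.1]
opening: 0.045
finger_force: 31.3
```

```bash
python3 st.py
```

```text
t 17.5 pos [0.5757 0.2298 0.0454] yaw_rel -0.002 F [ 0.  -1.4  7.1] M [-0.25  0.12 -0.03] open 0.045 ff 31.3 q6 1.93
```

Call:
jog_arm(
  targets=[
    [[1, 0, 0, -0.04, 0, 0, 0], [1, 0, 0, -0.08, 0, 0, 0], [1, 0, 0, -0.08, 0, 0, 0], [1, 0, 0, -0.08, 0, 0, 0], [1, 0, 0, -0.08, 0, 0, 0], [1, 0, 0, -0.04, 0, 0, 0], [1, 0, 0, 0, 0, 0, 0]],
  ],
)

```text
t: 18.2
tcp_pos: [0.5755, 0.2303, 0.2888]
tool_rot: [[0.106, 0.994, 0.011], [0.994, -0.106, 0.003], [0.004, 0.01, -1.0]]
wrist_force: [-0.1, -0.2, -1.0]
opening: 0.0448
finger_force: 31.2
```

```bash
python3 st.py; python3 -c "
from h import *
plan([.4995,-.1313,.28],YAW,9)"
```

```text
t 18.2 pos [0.5755 0.2303 0.2888] yaw_rel -0.002 F [-0.1 -0.2 -1. ] M [-0.01 -0.02  0.  ] open 0.0448 ff 31.2 q6 1.93
t 18.2 delta [-0.076  -0.3616 -0.0088] rotvec units [ 0.073 -0.028 -0.012] n 9
[-0.0681, -0.0069, 0.0013] [0.008, -0.003, -0.001]
[-0.0681, -0.0069, 0.0013] [0.008, -0.003, -0.001]
[-0.0681, -0.007, 0.0014] [0.008, -0.003, -0.001]
[-0.0681, -0.007, 0.0014] [0.008, -0.003, -0.001]
[-0.0681, -0.007, 0.0014] [0.008, -0.003, -0.001]
[-0.0681, -0.007, 0.0015] [0.008, -0.003, -0.001]
[-0.0681, -0.007, 0.0015] [0.008, -0.003, -0.001]
[-0.0681, -0.007, 0.0016] [0.008, -0.003, -0.001]
[-0.0681, -0.007, 0.0016] [0.008, -0.003, -0.001]
```

Call:
jog_arm(
  targets=[
    [[1, -0.076, -0.008, 0, 0.01, 0, 0], [1, -0.077, -0.008, 0, 0.01, 0, 0], [1, -0.077, -0.008, 0, 0.01, 0, 0], [1, -0.077, -0.008, 0, 0.01, 0, 0], [1, -0.077, -0.008, 0, 0.01, 0, 0], [1, -0.077, -0.008, 0, 0, 0, 0], [1, -0.077, -0.008, 0, 0, 0, 0], [1, -0.075, -0.007, 0.01, 0, 0, 0]],
  ],
)

```text
t: 19.0
tcp_pos: [0.4961, -0.1338, 0.2765]
tool_rot: [[0.106, 0.994, -0.006], [0.994, -0.106, 0.0], [-0.0, -0.006, -1.0]]
wrist_force: [0.5, -0.9, -0.3]
opening: 0.0455
finger_force: 31.2
```

Call:
jog_arm(
  targets=[
    [[1, 0, 0, 0.06, 0, 0, 0], [1, 0, 0, 0, 0, 0, 0], [1, 0, 0, 0, 0, 0, 0]],
  ],
)

```text
t: 19.3
tcp_pos: [0.4957, -0.1316, 0.2398]
tool_rot: [[0.106, 0.994, -0.009], [0.994, -0.106, 0.002], [0.001, -0.009, -1.0]]
wrist_force: [-0.0, 0.1, -0.9]
opening: 0.0449
finger_force: 31.3
```

```bash
python3 st.py; python3 -c "
from h import *
plan([.4995,-.1313,.138],YAW,2)"
```

```text
t 19.3 pos [ 0.4957 -0.1316  0.2398] yaw_rel -0.002 F [-0.   0.1 -0.9] M [-0.01 -0.01  0.01] open 0.0449 ff 31.3 q6 1.26
t 19.3 delta [ 0.0038  0.0003 -0.1018] rotvec units [-0.068 -0.008 -0.015] n 2
[0.0005, 0.004, 0.0848] [-0.034, -0.004, -0.007]
[0.0005, 0.0036, 0.0848] [-0.034, -0.004, -0.007]
```

Call:
jog_arm(
  targets=[
    [[1, 0.001, 0.0065, 0.04, -0.07, 0, 0], [1, 0, 0, 0.06, 0, 0, 0], [1, 0, 0, 0.045, 0, 0, 0], [1, 0, 0, 0.02, 0, 0, 0], [1, 0, 0, 0, 0, 0, 0], [1, 0, 0, 0, 0, 0, 0]],
  ],
)

```text
t: 19.9
tcp_pos: [0.5018, -0.1318, 0.1429]
tool_rot: [[0.105, 0.994, 0.005], [0.994, -0.105, -0.001], [-0.001, 0.005, -1.0]]
wrist_force: [0.8, -1.5, -1.5]
opening: 0.0452
finger_force: 31.3
```

```bash
python3 st.py; python3 -c "
from h import *
plan([.4995,-.1313,.137],YAW,1)"
```

```text
t 19.9 pos [ 0.5018 -0.1318  0.1429] yaw_rel -0.001 F [ 0.8 -1.5 -1.5] M [0.04 0.05 0.02] open 0.0452 ff 31.3 q6 1.26
t 19.9 delta [-0.0023  0.0005 -0.0059] rotvec units [ 0.035  0.004 -0.007] n 1
[0.0004, -0.0039, 0.0099] [0.035, 0.004, -0.007]
```

Call:
jog_arm(
  targets=[
    [[1, 0, -0.004, 0.005, 0.035, 0, 0], [1, 0, 0, 0.0035, 0, 0, 0], [1, 0, 0, 0, 0, 0, 0], [1, 0, 0, 0, 0, 0, 0]],
  ],
)

```text
t: 20.3
tcp_pos: [0.4984, -0.1318, 0.1366]
tool_rot: [[0.106, 0.994, -0.002], [0.994, -0.106, 0.0], [-0.0, -0.002, -1.0]]
wrist_force: [0.4, 0.3, -1.2]
opening: 0.0452
finger_force: 31.3
```

```bash
python3 st.py; python3 -c "
from h import *
plan([.4995,-.1313,.1365],YAW,1)"
```

```text
t 20.3 pos [ 0.4984 -0.1318  0.1366] yaw_rel -0.002 F [ 0.4  0.3 -1.2] M [-0.01  0.01  0.  ] open 0.0452 ff 31.3 q6 1.26
t 20.3 delta [ 0.0011  0.0005 -0.0001] rotvec units [-0.011  0.001 -0.016] n 1
[0.001, 0.0018, 0.0001] [-0.011, 0.001, -0.016]
```

Call:
jog_arm(
  targets=[
    [[1, 0, 0.001, 0.001, 0, 0, 0], [1, 0, 0, 0, 0, 0, 0], [0, 0, 0, 0, 0, 0, 0], [0, 0, 0, 0, 0, 0, 0], [0, 0, 0, 0, 0, 0, 0], [0, 0, 0, -0.06, 0, 0, 0], [0, 0, 0, -0.08, 0, 0, 0], [0, 0, 0, -0.08, 0, 0, 0]],
  ],
)

```text
t: 21.1
tcp_pos: [0.4985, -0.1315, 0.2687]
tool_rot: [[0.106, 0.994, -0.003], [0.994, -0.106, 0.001], [0.001, -0.003, -1.0]]
wrist_force: [1.5, -1.4, 0.2]
opening: 0.0857
finger_force: 0.0
```

```bash
cat > look.py <<'E'
from h import *
import sys
np.set_printoptions(precision=4,suppress=True)
exec(open('st.py').read())
for n in('top','scene'):
    p,d=save(n,n+sys.argv[1])
    for c,a,m in pots(n,p):
        z=.145 if c[0]>(260 if n=='top' else -1) and (n=='top' or c[0]<320) else .054
        print(n,z,*ext(n,m,z,.022),a,c)
E
python3 look.py 5; python3 -c "
from h import *
plan([.5635,.3125,.26],YAW,10)"
```

```text
t 21.1 pos [ 0.4985 -0.1315  0.2687] yaw_rel -0.002 F [ 1.5 -1.4  0.2] M [-0.01 -0.05  0.  ] open 0.0857 ff 0.0 q6 1.26
top 0.054 [0.5576 0.3119] 0.043952609031226 0.0417428116591253 153 [168.6471 199.4052]
top 0.054 [0.454  0.3473] 0.0440232453303212 0.04299575917858778 156 [156.5    234.2564]
scene 0.054 [0.4608 0.3486] 0.046693477469223754 0.03988203846009475 103 [391.8058 208.6796]
scene 0.145 [ 0.5018 -0.1382] 0.027634599194551634 0.02934512018035712 49 [229.7347 214.4898]
scene 0.054 [0.5633 0.3136] 0.04714084075835906 0.041611967946445505 127 [394.     234.8583]
t 21.2 delta [ 0.0614  0.4455 -0.0148] rotvec units [ 0.067  0.025 -0.014] n 10
[0.0749, 0.0023, 0.0022] [0.007, 0.003, -0.001]
[0.0749, 0.0023, 0.0022] [0.007, 0.003, -0.001]
[0.0749, 0.0023, 0.0023] [0.007, 0.003, -0.001]
[0.0749, 0.0023, 0.0023] [0.007, 0.003, -0.001]
[0.0749, 0.0024, 0.0023] [0.007, 0.003, -0.001]
[0.0749, 0.0024, 0.0023] [0.007, 0.003, -0.001]
[0.0749, 0.0024, 0.0024] [0.007, 0.003, -0.001]
[0.0749, 0.0024, 0.0024] [0.007, 0.003, -0.001]
[0.0749, 0.0024, 0.0024] [0.007, 0.003, -0.001]
[0.0749, 0.0024, 0.0024] [0.007, 0.003, -0.001]
```

Call:
jog_arm(
  targets=[
    [[0, 0.075, 0.002, 0, 0, 0, 0], [0, 0.075, 0.002, 0, 0, 0, 0], [0, 0.075, 0.002, 0, 0, 0, 0], [0, 0.075, 0.002, 0, 0, 0, 0], [0, 0.075, 0.002, 0, 0, 0, 0], [0, 0.075, 0.002, 0, 0, 0, 0], [0, 0.075, 0.002, 0, 0, 0, 0], [0, 0.075, 0.002, 0, 0, 0, 0]],
  ],
)

```text
t: 22.0
tcp_pos: [0.5467, 0.2271, 0.2675]
tool_rot: [[0.106, 0.994, -0.002], [0.994, -0.106, 0.0], [0.0, -0.002, -1.0]]
wrist_force: [0.7, -0.2, 0.6]
opening: 0.0855
finger_force: 0.0
```

Call:
jog_arm(
  targets=[
    [[0, 0.075, 0.0025, 0, 0, 0, 0], [0, 0.075, 0.0025, 0.0, 0, 0, 0], [0, 0, 0, 0.06, 0, 0, 0], [0, 0, 0, 0.06, 0, 0, 0], [0, 0, 0, 0.06, 0, 0, 0], [0, 0, 0, 0, 0, 0, 0], [0, 0, 0, 0, 0, 0, 0]],
  ],
)

```text
t: 22.7
tcp_pos: [0.5586, 0.3142, 0.1595]
tool_rot: [[0.106, 0.994, -0.004], [0.994, -0.106, -0.0], [-0.001, -0.004, -1.0]]
wrist_force: [0.3, -0.2, 1.0]
opening: 0.0855
finger_force: 0.0
```

```bash
python3 look.py 6; python3 -c "
from h import *
plan([.5625,.3125,.036],YAW,3)"
```

```text
t 22.7 pos [0.5586 0.3142 0.1595] yaw_rel -0.002 F [ 0.3 -0.2  1. ] M [ 0.01 -0.01  0.01] open 0.0855 ff 0.0 q6 2.06
top 0.054 [0.5576 0.3119] 0.043953084005913245 0.041743049868099014 150 [168.68 199.36]
top 0.145 [ 0.4968 -0.1318] 0.04618528450539283 0.04396907019903232 192 [320.1146 216.2188]
top 0.054 [0.4582 0.337 ] 0.03357909455985736 0.030177109578835237 62 [158.8387 232.0484]
scene 0.145 [ 0.4996 -0.1314] 0.03166495745696185 0.042766039132830336 95 [232.9158 214.1789]
scene 0.054 [0.564  0.3107] 0.04491350127922039 0.03910645189745987 99 [392.5556 234.5859]
t 22.8 delta [ 0.0021 -0.0023 -0.1261] rotvec units [ 0.007 -0.013 -0.016] n 3
[-0.0013, 0.0012, 0.07] [0.002, -0.004, -0.005]
[-0.0012, 0.0013, 0.07] [0.002, -0.004, -0.005]
[-0.0012, 0.0013, 0.07] [0.002, -0.004, -0.005]
```

Call:
jog_arm(
  targets=[
    [[0, -0.0035, 0.006, 0.05, 0, 0, 0], [0, 0, 0, 0.07, 0, 0, 0], [0, 0, 0, 0.07, 0, 0, 0], [0, 0, 0, 0.015, 0, 0, 0], [0, 0, 0, 0, 0, 0, 0], [1, 0, 0, 0, 0, 0, 0], [1, 0, 0, 0, 0, 0, 0], [1, 0, 0, 0, 0, 0, 0]],
  ],
)

```text
t: 23.6
tcp_pos: [0.5637, 0.3127, 0.0393]
tool_rot: [[0.106, 0.994, 0.002], [0.994, -0.106, 0.002], [0.002, 0.002, -1.0]]
wrist_force: [-2.7, -0.4, 11.9]
opening: 0.0452
finger_force: 29.1
```

Call:
jog_arm(
  targets=[
    [[1, 0, 0, 0, 0, 0, 0], [1, 0, 0, 0, 0, 0, 0], [1, 0, 0, 0, 0, 0, 0], [1, 0, 0, 0, 0, 0, 0]],
  ],
)

```text
t: 24.0
tcp_pos: [0.5637, 0.3127, 0.0393]
tool_rot: [[0.106, 0.994, 0.002], [0.994, -0.106, 0.002], [0.002, 0.002, -1.0]]
wrist_force: [0.5, -0.3, 5.5]
opening: 0.0453
finger_force: 30.4
```

```bash
python3 st.py
```

```text
t 24.0 pos [0.5637 0.3127 0.0393] yaw_rel -0.002 F [ 0.5 -0.3  5.5] M [ 0.    0.14 -0.01] open 0.0453 ff 30.4 q6 2.06
```

Call:
jog_arm(
  targets=[
    [[1, 0, 0, -0.04, 0, 0, 0], [1, 0, 0, -0.08, 0, 0, 0], [1, 0, 0, -0.08, 0, 0, 0], [1, 0, 0, -0.08, 0, 0, 0], [1, 0, 0, -0.08, 0, 0, 0], [1, 0, 0, -0.05, 0, 0, 0], [1, 0, 0, 0, 0, 0, 0]],
  ],
)

```text
t: 24.7
tcp_pos: [0.5647, 0.3128, 0.2902]
tool_rot: [[0.106, 0.994, 0.009], [0.994, -0.106, 0.005], [0.006, 0.008, -1.0]]
wrist_force: [0.7, 0.1, 0.3]
opening: 0.0452
finger_force: 31.0
```

```bash
python3 st.py; python3 -c "
from h import *
plan([.4935,-.189,.285],YAW,11)"
```

```text
t 24.7 pos [0.5647 0.3128 0.2902] yaw_rel -0.002 F [0.7 0.1 0.3] M [ 0.03 -0.03  0.  ] open 0.0452 ff 31.0 q6 2.06
t 24.7 delta [-0.0712 -0.5018 -0.0052] rotvec units [ 0.061 -0.04  -0.014] n 11
[-0.0767, -0.0027, 0.0003] [0.006, -0.004, -0.001]
[-0.0767, -0.0027, 0.0004] [0.006, -0.004, -0.001]
[-0.0767, -0.0027, 0.0004] [0.006, -0.004, -0.001]
[-0.0767, -0.0027, 0.0004] [0.006, -0.004, -0.001]
[-0.0767, -0.0028, 0.0005] [0.006, -0.004, -0.001]
[-0.0767, -0.0028, 0.0005] [0.006, -0.004, -0.001]
[-0.0767, -0.0028, 0.0006] [0.006, -0.004, -0.001]
[-0.0767, -0.0028, 0.0006] [0.006, -0.004, -0.001]
[-0.0767, -0.0028, 0.0007] [0.006, -0.004, -0.001]
[-0.0767, -0.0028, 0.0007] [0.006, -0.004, -0.001]
[-0.0767, -0.0028, 0.0007] [0.006, -0.004, -0.001]
```

Call:
jog_arm(
  targets=[
    [[1, -0.077, -0.0028, 0, 0, 0, 0], [1, -0.077, -0.0028, 0, 0, 0, 0], [1, -0.077, -0.0028, 0, 0, 0, 0], [1, -0.077, -0.0028, 0, 0, 0, 0], [1, -0.077, -0.0028, 0, 0, 0, 0], [1, -0.077, -0.0028, 0, 0, 0, 0], [1, -0.077, -0.0028, 0, 0, 0, 0], [1, -0.077, -0.0028, 0, 0, 0, 0]],
  ],
)

```text
t: 25.5
tcp_pos: [0.5092, -0.0558, 0.2825]
tool_rot: [[0.106, 0.994, -0.002], [0.994, -0.106, 0.0], [0.0, -0.002, -1.0]]
wrist_force: [0.7, 0.3, -0.3]
opening: 0.0456
finger_force: 31.1
```

Call:
jog_arm(
  targets=[
    [[1, -0.077, -0.0028, 0, 0, 0, 0], [1, -0.077, -0.0028, 0, 0, 0, 0], [1, -0.077, -0.0028, 0, 0, 0, 0], [1, 0, 0, 0.06, 0, 0, 0], [1, 0, 0, 0.06, 0, 0, 0], [1, 0, 0, 0.04, 0, 0, 0], [1, 0, 0, 0, 0, 0, 0], [1, 0, 0, 0, 0, 0, 0]],
  ],
)

```text
t: 26.3
tcp_pos: [0.49, -0.1913, 0.1868]
tool_rot: [[0.106, 0.994, -0.003], [0.994, -0.106, 0.001], [0.0, -0.003, -1.0]]
wrist_force: [-0.6, -1.0, -0.5]
opening: 0.0449
finger_force: 31.1
```

```bash
python3 st.py; python3 -c "
from h import *
plan([.4935,-.189,.1305],YAW,1)"
```

```text
t 26.3 pos [ 0.49   -0.1913  0.1868] yaw_rel -0.002 F [-0.6 -1.  -0.5] M [ 0.07 -0.03 -0.  ] open 0.0449 ff 31.1 q6 1.15
t 26.3 delta [ 0.0035  0.0023 -0.0563] rotvec units [-0.02  -0.003 -0.014] n 1
[0.0043, 0.0057, 0.0939] [-0.02, -0.003, -0.014]
```

Call:
jog_arm(
  targets=[
    [[1, 0.004, 0.005, 0, 0, 0, 0], [1, 0, 0, 0.03, 0, 0, 0], [1, 0, 0, 0.04, 0, 0, 0], [1, 0, 0, 0.018, 0, 0, 0], [1, 0, 0, 0, 0, 0, 0], [1, 0, 0, 0, 0, 0, 0]],
  ],
)

```text
t: 26.9
tcp_pos: [0.4941, -0.1896, 0.1349]
tool_rot: [[0.106, 0.994, -0.001], [0.994, -0.106, -0.0], [-0.0, -0.001, -1.0]]
wrist_force: [0.2, -0.0, -0.5]
opening: 0.0454
finger_force: 31.1
```

```bash
python3 st.py; python3 -c "
from h import *
plan([.4935,-.189,.1303],YAW,1)"
```

```text
t 26.9 pos [ 0.4941 -0.1896  0.1349] yaw_rel -0.002 F [ 0.2 -0.  -0.5] M [-0.02 -0.    0.02] open 0.0454 ff 31.1 q6 1.16
t 26.9 delta [-0.0006  0.0006 -0.0046] rotvec units [-0.006  0.003 -0.013] n 1
[0.0008, -0.001, 0.0077] [-0.006, 0.003, -0.013]
```

Call:
jog_arm(
  targets=[
    [[1, 0.001, -0.001, 0.0075, 0, 0, 0], [1, 0, 0, 0, 0, 0, 0], [1, 0, 0, 0, 0, 0, 0], [0, 0, 0, 0, 0, 0, 0], [0, 0, 0, 0, 0, 0, 0], [0, 0, 0, 0, 0, 0, 0], [0, 0, 0, -0.06, 0, 0, 0], [0, 0, 0, -0.08, 0, 0, 0]],
  ],
)

```text
t: 27.7
tcp_pos: [0.4913, -0.1878, 0.2118]
tool_rot: [[0.106, 0.994, -0.007], [0.994, -0.106, 0.003], [0.003, -0.008, -1.0]]
wrist_force: [0.7, -0.7, 0.7]
opening: 0.0855
finger_force: 0.0
```

Call:
jog_arm(
  targets=[
    [[0, 0, 0, -0.06, 0, 0, 0], [0, 0, 0, 0, 0, 0, 0]],
  ],
)

```text
t: 27.9
tcp_pos: [0.4957, -0.1901, 0.2551]
tool_rot: [[0.106, 0.994, 0.007], [0.994, -0.106, -0.005], [-0.004, 0.007, -1.0]]
wrist_force: [0.5, -0.3, 0.3]
opening: 0.0852
finger_force: 0.0
```

```bash
python3 look.py 7; python3 -c "
from h import *
plan([.4575,.348,.25],YAW,11)"
```

```text
t 27.9 pos [ 0.4957 -0.1901  0.2551] yaw_rel -0.002 F [ 0.5 -0.3  0.3] M [-0.   -0.01  0.04] open 0.0852 ff 0.0 q6 1.16
top 0.145 [ 0.4966 -0.1319] 0.04471130329807954 0.04432159143311412 190 [320.2    216.1158]
top 0.054 [0.4546 0.3471] 0.04402599929235579 0.04171410247580443 153 [156.5033 234.1242]
scene 0.054 [0.4608 0.3486] 0.046693477469223754 0.03988203846009475 103 [391.8058 208.6796]
scene 0.145 [ 0.4992 -0.1315] 0.03230979666006489 0.042946012033479516 99 [232.6667 214.0909]
scene 0.145 [ 0.4956 -0.1936] 0.027774484455156845 0.02850437446107304 45 [207.9556 215.4444]
t 28.0 delta [-3.620e-02  5.371e-01 -2.000e-04] rotvec units [ 0.002  0.007 -0.015] n 11
[0.0803, -0.0141, -0.0] [0.0, 0.001, -0.001]
[0.0803, -0.0141, -0.0] [0.0, 0.001, -0.001]
[0.0803, -0.014, -0.0] [0.0, 0.001, -0.001]
[0.0803, -0.014, -0.0] [0.0, 0.001, -0.001]
[0.0803, -0.014, -0.0] [0.0, 0.001, -0.001]
[0.0804, -0.014, -0.0] [0.0, 0.001, -0.001]
[0.0804, -0.014, 0.0] [0.0, 0.001, -0.001]
[0.0804, -0.014, 0.0] [0.0, 0.001, -0.001]
[0.0804, -0.0139, 0.0] [0.0, 0.001, -0.001]
[0.0804, -0.0139, 0.0] [0.0, 0.001, -0.001]
[0.0804, -0.0139, 0.0] [0.0, 0.001, -0.001]
```

Call:
jog_arm(
  targets=[
    [[0, 0.08, -0.014, -0.01, 0, 0, 0], [0, 0.08, -0.014, 0, 0, 0, 0], [0, 0.08, -0.014, 0, 0, 0, 0], [0, 0.08, -0.014, 0, 0, 0, 0], [0, 0.08, -0.014, 0, 0, 0, 0], [0, 0.08, -0.014, 0, 0, 0, 0], [0, 0.08, -0.014, 0, 0, 0, 0], [0, 0.08, -0.014, 0, 0, 0, 0]],
  ],
)

```text
t: 28.8
tcp_pos: [0.4655, 0.2019, 0.2536]
tool_rot: [[0.106, 0.994, -0.005], [0.994, -0.106, -0.0], [-0.001, -0.005, -1.0]]
wrist_force: [1.4, -1.0, 0.2]
opening: 0.0855
finger_force: 0.0
```

Call:
jog_arm(
  targets=[
    [[0, 0.08, -0.014, 0, 0, 0, 0], [0, 0.08, -0.014, 0, 0, 0, 0], [0, 0.08, -0.014, 0, 0, 0, 0], [0, 0, 0, 0.06, 0, 0, 0], [0, 0, 0, 0.06, 0, 0, 0], [0, 0, 0, 0.04, 0, 0, 0], [0, 0, 0, 0, 0, 0, 0], [0, 0, 0, 0, 0, 0, 0]],
  ],
)

```text
t: 29.6
tcp_pos: [0.4561, 0.3456, 0.1585]
tool_rot: [[0.106, 0.994, -0.005], [0.994, -0.106, -0.001], [-0.002, -0.005, -1.0]]
wrist_force: [-0.4, -0.5, 0.8]
opening: 0.0849
finger_force: 0.0
```

```bash
python3 look.py 8; python3 -c "
from h import *
plan([.4585,.348,.036],YAW,3)"
```

```text
t 29.6 pos [0.4561 0.3456 0.1585] yaw_rel -0.002 F [-0.4 -0.5  0.8] M [-0.01 -0.05 -0.08] open 0.0849 ff 0.0 q6 2.18
top 0.145 [ 0.4971 -0.1314] 0.04618737078717178 0.04582661735269475 193 [320.0881 216.1813]
top 0.145 [ 0.4906 -0.1877] 0.04510754223451291 0.04520209092183991 194 [340.366  218.0206]
top 0.054 [0.4554 0.35  ] 0.04699081850914377 0.041255784056767775 153 [156.5098 234.0523]
scene 0.054 [0.4571 0.3404] 0.043403159108294787 0.02612585750813401 52 [388.5577 208.1731]
scene 0.145 [ 0.4997 -0.1304] 0.03167196525394378 0.044739770688273214 98 [232.9694 214.1633]
scene 0.145 [ 0.4957 -0.1866] 0.03095441989340364 0.042454333457548704 98 [211.6122 215.2653]
t 29.7 delta [ 0.0008  0.0017 -0.1246] rotvec units [-0.006 -0.007 -0.017] n 3
[0.0009, 0.0004, 0.0692] [-0.002, -0.002, -0.006]
[0.001, 0.0004, 0.0692] [-0.002, -0.002, -0.006]
[0.001, 0.0004, 0.0692] [-0.002, -0.002, -0.006]
```

Call:
jog_arm(
  targets=[
    [[0, 0.003, 0.004, 0.05, 0, 0, 0], [0, 0, 0, 0.07, 0, 0, 0], [0, 0, 0, 0.07, 0, 0, 0], [0, 0, 0, 0.015, 0, 0, 0], [0, 0, 0, 0, 0, 0, 0], [1, 0, 0, 0, 0, 0, 0], [1, 0, 0, 0, 0, 0, 0], [1, 0, 0, 0, 0, 0, 0]],
  ],
)

```text
t: 30.5
tcp_pos: [0.4607, 0.3485, 0.0389]
tool_rot: [[0.106, 0.994, 0.001], [0.994, -0.106, 0.002], [0.002, 0.001, -1.0]]
wrist_force: [-3.6, -2.2, 12.6]
opening: 0.0453
finger_force: 29.1
```

Call:
jog_arm(
  targets=[
    [[1, 0, 0, 0, 0, 0, 0], [1, 0, 0, 0, 0, 0, 0], [1, 0, 0, 0, 0, 0, 0], [1, 0, 0, 0, 0, 0, 0]],
  ],
)

```text
t: 30.9
tcp_pos: [0.4607, 0.3485, 0.0389]
tool_rot: [[0.106, 0.994, 0.001], [0.994, -0.106, 0.002], [0.003, 0.001, -1.0]]
wrist_force: [-0.9, 0.0, 5.9]
opening: 0.0453
finger_force: 30.3
```

Call:
jog_arm(
  targets=[
    [[1, 0, 0, -0.04, 0, 0, 0], [1, 0, 0, -0.08, 0, 0, 0], [1, 0, 0, -0.08, 0, 0, 0], [1, 0, 0, -0.08, 0, 0, 0], [1, 0, 0, -0.08, 0, 0, 0], [1, 0, 0, -0.05, 0, 0, 0], [1, 0, 0, 0, 0, 0, 0]],
  ],
)

```text
t: 31.6
tcp_pos: [0.4618, 0.3488, 0.2895]
tool_rot: [[0.106, 0.994, 0.008], [0.994, -0.106, 0.006], [0.007, 0.007, -1.0]]
wrist_force: [-0.5, 0.8, -1.5]
opening: 0.0452
finger_force: 31.0
```

```bash
python3 st.py; python3 -c "
from h import *
plan([.4874,-.2467,.29],YAW,13)"
```

```text
t 31.6 pos [0.4618 0.3488 0.2895] yaw_rel -0.002 F [-0.5  0.8 -1.5] M [ 0.02 -0.02 -0.02] open 0.0452 ff 31.0 q6 2.18
t 31.6 delta [ 2.560e-02 -5.955e-01  5.000e-04] rotvec units [ 0.053 -0.048 -0.014] n 13
[-0.0756, 0.0113, -0.0005] [0.004, -0.004, -0.001]
[-0.0756, 0.0113, -0.0005] [0.004, -0.004, -0.001]
[-0.0756, 0.0113, -0.0004] [0.004, -0.004, -0.001]
[-0.0756, 0.0113, -0.0004] [0.004, -0.004, -0.001]
[-0.0756, 0.0113, -0.0004] [0.004, -0.004, -0.001]
[-0.0756, 0.0113, -0.0003] [0.004, -0.004, -0.001]
[-0.0756, 0.0113, -0.0003] [0.004, -0.004, -0.001]
[-0.0756, 0.0113, -0.0003] [0.004, -0.004, -0.001]
[-0.0756, 0.0112, -0.0002] [0.004, -0.004, -0.001]
[-0.0756, 0.0112, -0.0002] [0.004, -0.004, -0.001]
[-0.0756, 0.0112, -0.0002] [0.004, -0.004, -0.001]
[-0.0756, 0.0112, -0.0001] [0.004, -0.004, -0.001]
[-0.0756, 0.0112, -0.0001] [0.004, -0.004, -0.001]
```

Call:
jog_arm(
  targets=[
    [[1, -0.0756, 0.0113, 0, 0, 0, 0], [1, -0.0756, 0.0113, 0, 0, 0, 0], [1, -0.0756, 0.0113, 0, 0, 0, 0], [1, -0.0756, 0.0113, 0, 0, 0, 0], [1, -0.0756, 0.0113, 0, 0, 0, 0], [1, -0.0756, 0.0113, 0, 0, 0, 0], [1, -0.0756, 0.0113, 0, 0, 0, 0], [1, -0.0756, 0.0113, 0, 0, 0, 0]],
  ],
)

```text
t: 32.4
tcp_pos: [0.4747, -0.0207, 0.2823]
tool_rot: [[0.106, 0.994, -0.002], [0.994, -0.106, 0.0], [0.0, -0.002, -1.0]]
wrist_force: [0.8, 0.3, -1.4]
opening: 0.0454
finger_force: 31.0
```

Call:
jog_arm(
  targets=[
    [[1, -0.0756, 0.0113, 0, 0, 0, 0], [1, -0.0756, 0.0113, 0, 0, 0, 0], [1, -0.0756, 0.0113, 0, 0, 0, 0], [1, -0.0756, 0.0113, 0, 0, 0, 0], [1, -0.0756, 0.0113, 0, 0, 0, 0], [1, 0, 0, 0.06, 0, 0, 0], [1, 0, 0, 0.06, 0, 0, 0], [1, 0, 0, 0, 0, 0, 0]],
  ],
)

```text
t: 33.2
tcp_pos: [0.4815, -0.2465, 0.2051]
tool_rot: [[0.107, 0.994, -0.01], [0.994, -0.107, 0.006], [0.005, -0.011, -1.0]]
wrist_force: [0.1, -0.3, -0.4]
opening: 0.0455
finger_force: 31.1
```

Call:
jog_arm(
  targets=[
    [[1, 0, 0, 0.03, 0, 0, 0], [1, 0, 0, 0, 0, 0, 0], [1, 0, 0, 0, 0, 0, 0]],
  ],
)

```text
t: 33.5
tcp_pos: [0.4852, -0.2479, 0.1938]
tool_rot: [[0.105, 0.994, -0.001], [0.994, -0.105, -0.0], [-0.0, -0.001, -1.0]]
wrist_force: [0.4, 0.3, -0.4]
opening: 0.0452
finger_force: 31.1
```

```bash
python3 st.py; python3 -c "
from h import *
plan([.4874,-.2467,.1300],YAW,1)"
```

```text
t 33.5 pos [ 0.4852 -0.2479  0.1938] yaw_rel -0.001 F [ 0.4  0.3 -0.4] M [-0.04 -0.03  0.05] open 0.0452 ff 31.1 q6 1.06
t 33.5 delta [ 0.0022  0.0012 -0.0638] rotvec units [-0.009  0.003 -0.01 ] n 1
[0.0024, 0.0036, 0.1063] [-0.009, 0.003, -0.01]
```

Call:
jog_arm(
  targets=[
    [[1, 0.0022, 0.0035, 0.01, 0, 0, 0], [1, 0, 0, 0.03, 0, 0, 0], [1, 0, 0, 0.04, 0, 0, 0], [1, 0, 0, 0.02, 0, 0, 0], [1, 0, 0, 0, 0, 0, 0], [1, 0, 0, 0, 0, 0, 0]],
  ],
)

```text
t: 34.1
tcp_pos: [0.4873, -0.2471, 0.133]
tool_rot: [[0.106, 0.994, -0.002], [0.994, -0.106, -0.0], [-0.0, -0.002, -1.0]]
wrist_force: [-0.1, -0.2, -0.4]
opening: 0.0451
finger_force: 31.1
```

```bash
python3 st.py; python3 -c "
from h import *
plan([.4874,-.2467,.1300],YAW,1)"
```

```text
t 34.1 pos [ 0.4873 -0.2471  0.133 ] yaw_rel -0.002 F [-0.1 -0.2 -0.4] M [ 0.01 -0.02  0.02] open 0.0451 ff 31.1 q6 1.06
t 34.1 delta [ 0.0001  0.0004 -0.003 ] rotvec units [-0.011  0.001 -0.013] n 1
[0.0007, 0.0001, 0.005] [-0.011, 0.001, -0.013]
```

Call:
jog_arm(
  targets=[
    [[1, 0.0005, 0, 0.005, 0, 0, 0], [1, 0, 0, 0, 0, 0, 0], [1, 0, 0, 0, 0, 0, 0], [0, 0, 0, 0, 0, 0, 0], [0, 0, 0, 0, 0, 0, 0], [0, 0, 0, 0, 0, 0, 0], [0, 0, 0, -0.06, 0, 0, 0], [0, 0, 0, -0.08, 0, 0, 0]],
  ],
)

```text
t: 34.9
tcp_pos: [0.4854, -0.2456, 0.2117]
tool_rot: [[0.106, 0.994, -0.007], [0.994, -0.106, 0.004], [0.003, -0.008, -1.0]]
wrist_force: [0.4, -2.0, 0.3]
opening: 0.0854
finger_force: 0.0
```

Call:
jog_arm(
  targets=[
    [[0, 0, 0, -0.08, 0, 0, 0], [0, 0, 0, -0.08, 0, 0, 0], [0, 0, 0, -0.05, 0, 0, 0], [0, 0.01, 0.06, 0, 0, 0, 0], [0, 0.02, 0.08, 0, 0, 0, 0], [0, 0.02, 0.08, 0, 0, 0, 0], [0, 0, 0.022, 0, 0, 0, 0], [0, 0, 0, 0, 0, 0, 0]],
  ],
)

```text
t: 35.7
tcp_pos: [0.6369, -0.2318, 0.3366]
tool_rot: [[0.104, 0.995, -0.004], [0.995, -0.104, 0.001], [0.001, -0.004, -1.0]]
wrist_force: [-0.7, -0.7, 0.6]
opening: 0.0855
finger_force: 0.0
```

```bash
python3 look.py 9; python3 -c "
from h import *
plan([.633,-.233,.269],YAW,2)
a=cv2.imread('pics/scene9.png')[150:300,120:300]; cv2.imwrite('pics/c9.png',cv2.resize(a,None,fx=3,fy=3,interpolation=2))"
```

```text
t 35.7 pos [ 0.6369 -0.2318  0.3366] yaw_rel -0.0 F [-0.7 -0.7  0.6] M [0.   0.07 0.01] open 0.0855 ff 0.0 q6 1.21
scene 0.145 [ 0.505  -0.1215] 0.02711426233771208 0.026504885768187436 50 [236.3 214.4]
scene 0.145 [ 0.4907 -0.2457] 0.028830783456369746 0.038112214213594675 57 [190.2456 216.614 ]
t 35.8 delta [-0.0017 -0.0008 -0.0695] rotvec units [-0.023 -0.002 -0.013] n 2
[-0.0008, -0.0011, 0.0579] [-0.012, -0.001, -0.006]
[-0.0008, -0.0012, 0.0579] [-0.012, -0.001, -0.006]
```

View pics/c9.png

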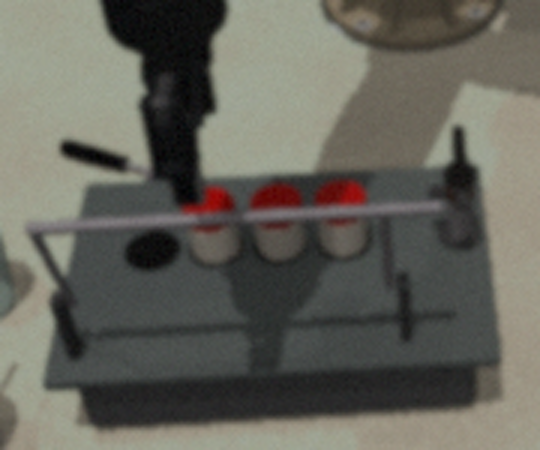

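Three pots stand on pads 0–2 (crop (340,225), (280,228), (213,232)), pad 3 at (152,250) is free, and the bar is up. With the bar shut, fingers gripping mid-bar would hit the pots, so I'll grip it over the empty pad 3.

Call:
jog_arm(
  targets=[
    [[0, -0.068, -0.003, 0, 0, 0, 0], [0, -0.068, -0.003, 0, 0, 0, 0], [0, 0, 0, 0.04, 0, 0, 0], [0, 0, 0, 0.05, 0, 0, 0], [0, 0, 0, 0.02, 0, 0, 0], [0, 0, 0, 0, 0, 0, 0], [0, 0, 0, 0, 0, 0, 0]],
  ],
)

```text
t: 36.5
tcp_pos: [0.6217, -0.3132, 0.2746]
tool_rot: [[0.107, 0.994, -0.001], [0.994, -0.107, -0.0], [-0.0, -0.001, -1.0]]
wrist_force: [0.3, 0.8, 0.8]
opening: 0.0853
finger_force: 0.0
```

```bash
python3 st.py; python3 -c "
from h import *
plan([.6247,-.3126,.269],YAW,1)
n=12; th=np.linspace(1.8,0,n+1); print(np.round(np.c_[np.diff(-.115*np.cos(th)),-np.diff(.115*np.sin(th))]/.6,4).tolist())"
```

```text
t 36.5 pos [ 0.6217 -0.3132  0.2746] yaw_rel -0.003 F [0.3 0.8 0.8] M [-0.03 -0.02  0.01] open 0.0853 ff 0.0 q6 1.1
t 36.5 delta [ 0.003   0.0006 -0.0056] rotvec units [-0.008  0.003 -0.021] n 1
[0.0016, 0.0049, 0.0093] [-0.008, 0.003, -0.021]
[[-0.0284, -0.0044], [-0.0287, -0.0001], [-0.0284, 0.0042], [-0.0275, 0.0084], [-0.0259, 0.0124], [-0.0238, 0.0161], [-0.0211, 0.0195], [-0.0179, 0.0224], [-0.0144, 0.0249], [-0.0105, 0.0267], [-0.0064, 0.028], [-0.0022, 0.0286]]
```

Call:
jog_arm(
  targets=[
    [[0, 0.0015, 0.005, 0.007, 0, 0, 0], [0, 0, 0, 0, 0, 0, 0], [1, 0, 0, 0, 0, 0, 0], [1, 0, 0, 0, 0, 0, 0], [1, 0, 0, 0, 0, 0, 0], [1, 0, 0, 0, 0, 0, 0], [1, 0, 0, 0, 0, 0, 0], [1, 0, 0, 0, 0, 0, 0]],
  ],
  force=30,
)

```text
t: 37.3
tcp_pos: [0.6231, -0.3122, 0.2688]
tool_rot: [[0.106, 0.994, -0.008], [0.994, -0.106, 0.001], [0.0, -0.008, -1.0]]
wrist_force: [-8.6, 0.1, 4.1]
opening: 0.009
finger_force: 29.5
```

Call:
jog_arm(
  targets=[
    [[1, 0, 0, 0, 0, 0, 0], [1, 0, 0, 0, 0, 0, 0], [1, 0, 0, 0, 0, 0, 0]],
  ],
)

```text
t: 37.6
tcp_pos: [0.6231, -0.3122, 0.2688]
tool_rot: [[0.107, 0.994, -0.007], [0.994, -0.106, 0.001], [0.0, -0.007, -1.0]]
wrist_force: [-8.0, 0.8, 3.6]
opening: 0.0089
finger_force: 29.4
```

```bash
python3 st.py
```

```text
t 37.6 pos [ 0.6231 -0.3122  0.2688] yaw_rel -0.003 F [-8.   0.8  3.6] M [0.17 1.67 0.05] open 0.0089 ff 29.4 q6 1.1
```

Call:
jog_arm(
  targets=[
    [[1, 0, -0.0285, -0.0045, 0, 0, 0], [1, 0, -0.0285, 0, 0, 0, 0], [1, 0, -0.0285, 0.004, 0, 0, 0], [1, 0, -0.0275, 0.0085, 0, 0, 0], [1, 0, -0.026, 0.0125, 0, 0, 0], [1, 0, -0.024, 0.016, 0, 0, 0]],
  ],
)

```text
t: 38.2
tcp_pos: [0.5287, -0.3024, 0.2489]
tool_rot: [[0.106, 0.994, 0.002], [0.994, -0.106, -0.002], [-0.002, 0.002, -1.0]]
wrist_force: [3.0, 0.7, 0.9]
opening: 0.0087
finger_force: 30.1
```

```bash
python3 st.py
```

```text
t 38.2 pos [ 0.5287 -0.3024  0.2489] yaw_rel -0.002 F [3.  0.7 0.9] M [ 0.02 -0.8  -0.02] open 0.0087 ff 30.1 q6 1.03
```

Call:
jog_arm(
  targets=[
    [[1, 0, -0.021, 0.0195, 0, 0, 0], [1, 0, -0.018, 0.0225, 0, 0, 0], [1, 0, -0.0145, 0.025, 0, 0, 0], [1, 0, -0.0105, 0.0265, 0, 0, 0], [1, 0, -0.0065, 0.028, 0, 0, 0], [1, 0, -0.002, 0.0285, 0, 0, 0], [1, 0, 0, 0, 0, 0, 0], [1, 0, 0, 0, 0, 0, 0]],
  ],
)

```text
t: 39.0
tcp_pos: [0.4827, -0.2976, 0.1561]
tool_rot: [[0.107, 0.994, -0.007], [0.994, -0.107, 0.0], [-0.0, -0.007, -1.0]]
wrist_force: [-4.5, -1.9, -1.8]
opening: 0.0087
finger_force: 33.0
```

```bash
python3 st.py
```

```text
t 39.0 pos [ 0.4827 -0.2976  0.1561] yaw_rel -0.003 F [-4.5 -1.9 -1.8] M [-0.43  0.96 -0.02] open 0.0087 ff 33.0 q6 0.99
```

Call:
jog_arm(
  targets=[
    [[1, 0, 0, 0.005, 0, 0, 0], [1, 0, 0, 0, 0, 0, 0]],
  ],
)

```text
t: 39.2
tcp_pos: [0.4827, -0.2975, 0.1535]
tool_rot: [[0.107, 0.994, -0.007], [0.994, -0.107, 0.0], [-0.0, -0.007, -1.0]]
wrist_force: [-6.3, -1.7, -1.4]
opening: 0.0087
finger_force: 33.0
```

```bash
python3 st.py
```

```text
t 39.2 pos [ 0.4827 -0.2975  0.1535] yaw_rel -0.003 F [-6.3 -1.7 -1.4] M [-0.41  0.97 -0.01] open 0.0087 ff 33.0 q6 0.99
```

Call:
jog_arm(
  targets=[
    [[1, 0, 0, 0.005, 0, 0, 0], [1, 0, 0, 0, 0, 0, 0]],
  ],
)

```text
t: 39.4
tcp_pos: [0.4827, -0.2976, 0.1518]
tool_rot: [[0.107, 0.994, -0.006], [0.994, -0.107, -0.0], [-0.001, -0.006, -1.0]]
wrist_force: [-8.2, -1.5, 5.4]
opening: 0.0087
finger_force: 33.7
```

```bash
python3 st.py
python3 - <<'E'
from h import *
p,d=save('scene','s10'); P=cloud('scene',d)
L=P-np.array([.4909,-.2183,0]); u=L@ey; x=L@ex
hsv=cv2.cvtColor(p,cv2.COLOR_RGB2HSV)
m=(abs(x)<.02)&(P[...,2]>.148)&(P[...,2]<.19)&(hsv[...,1]<60)
for a in np.arange(-.14,.15,.04):
    k=m&(abs(u-a)<.02); print(round(a,2),k.sum(),np.round(np.median(P[k][:,2]),4) if k.sum() else '',np.round(np.median(x[k]),4) if k.sum() else '')
cv2.imwrite('pics/c10.png',cv2.resize(p[150:300,120:300],None,fx=3,fy=3,interpolation=2)[:,:,::-1])
E
```

```text
t 39.4 pos [ 0.4827 -0.2976  0.1518] yaw_rel -0.003 F [-8.2 -1.5  5.4] M [-0.12  1.55  0.05] open 0.0087 ff 33.7 q6 0.99
-0.14 22 0.1561 0.0068
-0.1 28 0.1553 0.0046
-0.06 68 0.1574 0.004
-0.02 45 0.1569 0.0035
0.02 52 0.1573 0.0033
0.06 50 0.1567 0.0033
0.1 49 0.157 0.0042
0.14 64 0.1564 0.0046
```

View pics/c10.png

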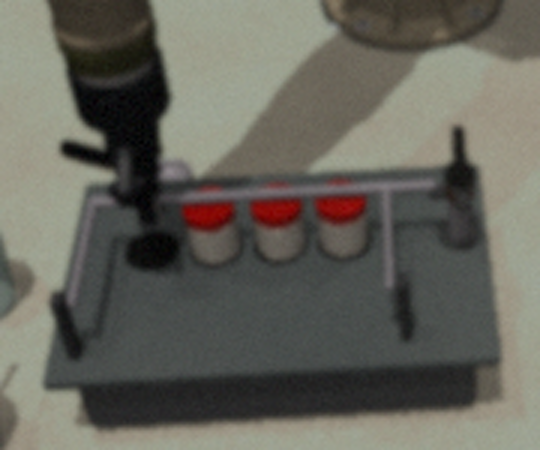

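The bar is down level over the pots: it measures z≈0.157 at its top along the whole length, as at the start. Releasing it and going to the knob.

Call:
jog_arm(
  targets=[
    [[0, 0, 0, 0, 0, 0, 0], [0, 0, 0, 0, 0, 0, 0], [0, 0, 0, 0, 0, 0, 0], [0, 0, 0, -0.04, 0, 0, 0], [0, 0, 0, -0.08, 0, 0, 0], [0, 0, 0, -0.08, 0, 0, 0], [0, 0, 0, 0, 0, 0, 0]],
  ],
)

```text
t: 40.15
tcp_pos: [0.4878, -0.2993, 0.2786]
tool_rot: [[0.105, 0.994, 0.007], [0.994, -0.105, -0.007], [-0.006, 0.008, -1.0]]
wrist_force: [1.1, -0.1, -0.5]
opening: 0.0856
finger_force: 0.0
```

```bash
python3 st.py; python3 -c "
from h import *
plan([.5104,-.0268,.27],YAW+1.572,13)"
```

```text
t 40.15 pos [ 0.4878 -0.2993  0.2786] yaw_rel -0.002 F [ 1.1 -0.1 -0.5] M [-0.02 -0.04  0.03] open 0.0856 ff 0.0 q6 0.99
t 40.1 delta [ 0.0226  0.2725 -0.0086] rotvec units [ 1.000e-02  8.200e-02 -1.127e+01] n 13
[0.0351, -0.0008, 0.0009] [0.001, 0.006, -0.867]
[0.0349, 0.0034, 0.0009] [0.001, 0.006, -0.867]
[0.0342, 0.0076, 0.0009] [0.001, 0.006, -0.867]
[0.0331, 0.0117, 0.001] [0.001, 0.006, -0.867]
[0.0314, 0.0156, 0.001] [0.001, 0.006, -0.867]
[0.0293, 0.0193, 0.001] [0.001, 0.006, -0.867]
[0.0267, 0.0227, 0.001] [0.001, 0.006, -0.867]
[0.0238, 0.0257, 0.0011] [0.001, 0.006, -0.867]
[0.0205, 0.0284, 0.0011] [0.001, 0.006, -0.867]
[0.0169, 0.0307, 0.0011] [0.001, 0.006, -0.867]
[0.0131, 0.0325, 0.0011] [0.001, 0.006, -0.867]
[0.0091, 0.0339, 0.0011] [0.001, 0.006, -0.867]
[0.0049, 0.0347, 0.0011] [0.001, 0.006, -0.867]
```

Call:
jog_arm(
  targets=[
    [[0, 0.035, -0.001, 0, 0, 0, -0.867], [0, 0.035, 0.0035, 0, 0, 0, -0.867], [0, 0.034, 0.0075, 0, 0, 0, -0.867], [0, 0.033, 0.0115, 0, 0, 0, -0.867], [0, 0.0315, 0.0155, 0, 0, 0, -0.867], [0, 0.0295, 0.0195, 0, 0, 0, -0.867], [0, 0.0265, 0.0225, 0, 0, 0, -0.867], [0, 0.024, 0.0255, 0, 0, 0, -0.867]],
  ],
)

```text
t: 40.95
tcp_pos: [0.4988, -0.1289, 0.271]
tool_rot: [[-0.763, 0.647, -0.002], [0.647, 0.763, 0.001], [0.002, -0.001, -1.0]]
wrist_force: [0.7, -0.7, -0.1]
opening: 0.0853
finger_force: 0.0
```

Call:
jog_arm(
  targets=[
    [[0, 0.0205, 0.0285, 0, 0, 0, -0.867], [0, 0.017, 0.0305, 0, 0, 0, -0.867], [0, 0.013, 0.0325, 0, 0, 0, -0.867], [0, 0.009, 0.034, 0, 0, 0, -0.867], [0, 0.005, 0.0345, 0, 0, 0, -0.867], [0, 0, 0, 0, 0, 0, 0], [0, 0, 0, 0, 0, 0, 0]],
  ],
)

```text
t: 41.65
tcp_pos: [0.5075, -0.0249, 0.2711]
tool_rot: [[-0.995, 0.103, -0.002], [0.103, 0.995, 0.0], [0.002, -0.0, -1.0]]
wrist_force: [0.7, -0.2, -0.8]
opening: 0.0857
finger_force: 0.0
```

```bash
python3 st.py; python3 -c "
from h import *
plan([.5104,-.0268,.190],YAW+1.572,3)"
```

```text
t 41.65 pos [ 0.5075 -0.0249  0.2711] yaw_rel 1.571 F [ 0.7 -0.2 -0.8] M [-0.07  0.01 -0.01] open 0.0857 ff 0.0 q6 -0.1
t 41.6 delta [ 0.0029 -0.0019 -0.0811] rotvec units [-0.001 -0.015 -0.006] n 3
[-0.0018, -0.0008, 0.045] [-0.0, -0.005, -0.002]
[-0.0018, -0.0009, 0.045] [-0.0, -0.005, -0.002]
[-0.0018, -0.0009, 0.045] [-0.0, -0.005, -0.002]
```

Call:
jog_arm(
  targets=[
    [[0, -0.005, -0.0025, 0.045, 0, 0, 0], [0, 0, 0, 0.045, 0, 0, 0], [0, 0, 0, 0.043, 0, 0, 0], [0, 0, 0, 0, 0, 0, 0], [1, 0, 0, 0, 0, 0, 0], [1, 0, 0, 0, 0, 0, 0], [1, 0, 0, 0, 0, 0, 0], [1, 0, 0, 0, 0, 0, 0]],
  ],
  force=60,
)

```text
t: 42.45
tcp_pos: [0.5108, -0.0272, 0.1926]
tool_rot: [[-0.995, 0.103, 0.0], [0.103, 0.995, -0.0], [-0.0, -0.0, -1.0]]
wrist_force: [0.6, 0.5, -0.1]
opening: 0.0283
finger_force: 0.0
```

Call:
jog_arm(
  targets=[
    [[1, 0, 0, 0, 0, 0, 0], [1, 0, 0, 0, 0, 0, 0], [1, 0, 0, 0, 0, 0, 0], [1, 0, 0, 0, 0, 0, 0]],
  ],
)

```text
t: 42.85
tcp_pos: [0.5105, -0.0271, 0.1922]
tool_rot: [[-0.995, 0.103, -0.001], [0.103, 0.995, -0.0], [0.001, -0.0, -1.0]]
wrist_force: [-0.3, 0.1, 5.5]
opening: 0.0086
finger_force: 59.1
```

```bash
python3 st.py
```

```text
t 42.85 pos [ 0.5105 -0.0271  0.1922] yaw_rel 1.572 F [-0.3  0.1  5.5] M [-0.12  0.21 -0.02] open 0.0086 ff 59.1 q6 -0.11
```

Call:
jog_arm(
  targets=[
    [[1, 0, 0, 0, 0, 0, 0.9], [1, 0, 0, 0, 0, 0, 0.9], [1, 0, 0, 0, 0, 0, 0.9], [1, 0, 0, 0, 0, 0, 0.9], [1, 0, 0, 0, 0, 0, 0.9], [1, 0, 0, 0, 0, 0, 0.9], [1, 0, 0, 0, 0, 0, 0.9], [1, 0, 0, 0, 0, 0, 0.9]],
  ],
)

```text
t: 43.65
tcp_pos: [0.5106, -0.0269, 0.1922]
tool_rot: [[-0.442, 0.897, -0.0], [0.897, 0.442, 0.0], [0.0, -0.0, -1.0]]
wrist_force: [-1.1, -0.8, 5.0]
opening: 0.009
finger_force: 59.3
```

```bash
python3 st.py
```

```text
t 43.65 pos [ 0.5106 -0.0269  0.1922] yaw_rel 0.562 F [-1.1 -0.8  5. ] M [0.04 0.02 0.22] open 0.009 ff 59.3 q6 0.9
```

Call:
jog_arm(
  targets=[
    [[1, 0, 0, 0, 0, 0, 0.9], [1, 0, 0, 0, 0, 0, 0.9], [1, 0, 0, 0, 0, 0, 0.9], [1, 0, 0, 0, 0, 0, 0.9], [1, 0, 0, 0, 0, 0, 0.45], [1, 0, 0, 0, 0, 0, 0], [1, 0, 0, 0, 0, 0, 0]],
  ],
)

```text
t: 44.35
tcp_pos: [0.5108, -0.0269, 0.1922]
tool_rot: [[0.102, 0.995, -0.0], [0.995, -0.102, 0.0], [0.0, -0.0, -1.0]]
wrist_force: [0.7, 0.4, 4.3]
opening: 0.0091
finger_force: 59.3
```

```bash
python3 st.py
```

```text
t 44.35 pos [ 0.5108 -0.0269  0.1922] yaw_rel 0.001 F [0.7 0.4 4.3] M [ 0.13 -0.06 -0.09] open 0.0091 ff 59.3 q6 1.46
```

Call:
jog_arm(
  targets=[
    [[0, 0, 0, 0, 0, 0, 0], [0, 0, 0, 0, 0, 0, 0], [0, 0, 0, 0, 0, 0, 0], [0, 0, 0, -0.04, 0, 0, 0], [0, 0, 0, -0.08, 0, 0, 0], [0, 0, 0, -0.08, 0, 0, 0], [0, 0, -0.06, 0, 0, 0, 0], [0, 0, -0.08, 0, 0, 0, 0]],
  ],
)

```text
t: 45.15
tcp_pos: [0.4287, -0.0191, 0.3131]
tool_rot: [[0.103, 0.995, 0.002], [0.995, -0.103, -0.001], [-0.001, 0.002, -1.0]]
wrist_force: [-0.7, -0.1, -0.3]
opening: 0.0855
finger_force: 0.0
```

Call:
jog_arm(
  targets=[
    [[0, 0.08, 0, 0, 0, 0, 0], [0, 0.08, 0, 0, 0, 0, 0], [0, 0.08, 0, 0, 0, 0, 0], [0, 0.08, 0, 0, 0, 0, 0], [0, 0.08, 0, 0, 0, 0, 0], [0, 0, 0, 0, 0, 0, 0]],
  ],
)

```text
t: 45.75
tcp_pos: [0.4512, 0.2251, 0.3108]
tool_rot: [[0.096, 0.995, -0.003], [0.995, -0.096, 0.002], [0.001, -0.003, -1.0]]
wrist_force: [-0.6, 0.1, 0.6]
opening: 0.0859
finger_force: 0.0
```

```bash
python3 look.py 11
python3 - <<'E'
from h import *
p=np.load('/tmp/scene11.npz')['p']; q=np.load('/tmp/top11.npz')['p']
a=cv2.resize(p[150:300,120:300],(480,400),interpolation=2); b=cv2.resize(q[150:270,260:420],(533,400),interpolation=2)
cv2.imwrite('pics/c11.png',cv2.resize(np.hstack([a,b]),None,fx=.78,fy=.78)[:,:,::-1])
for n,d in(('top',np.load('/tmp/top11.npz')['d']),('scene',np.load('/tmp/scene11.npz')['d'])):
    P=cloud(n,d); x,y,z=P[...,0],P[...,1],P[...,2]
    m=(z>.185)&(z<.215)&(abs(x-.51)<.05)&(abs(y+.026)<.05); Q=P[m]; print('wing',len(Q),cv2.minAreaRect(Q[:,:2].astype(np.float32)))
    L=P-np.array([.4909,-.2183,0]); k=(abs(L@ex)<.02)&(abs(L@ey)<.1)&(z>.148)&(z<.18); print('bar z',np.median(z[k]))
E
```

```text
t 45.75 pos [0.4512 0.2251 0.3108] yaw_rel 0.008 F [-0.6  0.1  0.6] M [-0.05 -0.    0.02] open 0.0859 ff 0.0 q6 1.97
top 0.145 [ 0.4965 -0.1822] 0.02601206769403358 0.02844059244977054 43 [340.9767 212.814 ]
top 0.145 [ 0.4932 -0.2425] 0.03141086594238279 0.024249494592736842 45 [362.3556 214.8667]
top 0.145 [ 0.4823 -0.1251] 0.030870718649448015 0.03441710452768784 73 [319.7397 220.411 ]
top 0.145 [ 0.4777 -0.1829] 0.03387481874854564 0.029179012127865778 71 [340.4085 222.2254]
top 0.145 [ 0.4721 -0.2421] 0.035314066681763345 0.02628265599820151 66 [361.3788 224.2879]
scene 0.145 [ 0.5137 -0.1869] 0.028986829950144122 0.041829585968601785 88 [211.1818 219.4886]
scene 0.145 [ 0.522  -0.1317] 0.02394892342277355 0.03983478988349448 78 [233.     218.3718]
scene 0.145 [ 0.5084 -0.2451] 0.028659966470140352 0.04135975485857912 86 [188.7558 220.7674]
wing 79 ((0.5100868940353394, -0.02602435275912285), (0.048901885747909546, 0.010496323928236961), 83.66732788085938)
bar z 0.15600119086833097
wing 130 ((0.5147426128387451, -0.026578055694699287), (0.04985259100794792, 0.011742819100618362), 86.3082504272461)
bar z 0.15618602780345447
```

View pics/c11.png

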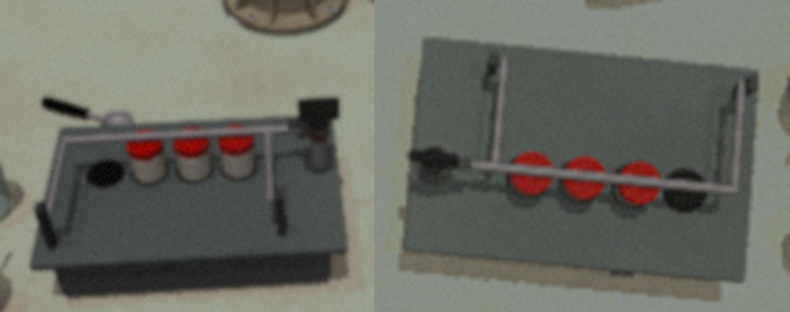

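All three pots are upright on pads 0–2. The bar is level over them, the tongue lies over the bar's end (wing at 84–86°, in line with the bar), and no pot is left on the bench.

```bash
python3 -c "
from h import *
print(ticket.hand_in())"
```

```text
the job is handed in; nothing more can be done
None
```

The job is handed in, but the hand-in returned no verdict: the knob was freed, the three red-capped pots on the bench stand on pads 0–2, the bar is fully down over them, and the knob's tongue is back over the bar's end.

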